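Bait and cock the two snap traps of a trap station

ROBOT

A 7-joint arm with a two-finger parallel gripper is mounted at the origin on the work surface. World frame = base frame: x ahead of the robot, y to its left, z up, the work surface at z = 0. Lengths are in m, angles in rad, forces in N, time in s.
With the tool pointing down it reaches from about 0.4 to 0.875 m from the base axis. Payload 6.5 kg.
Tool frame: the origin (TCP) lies at the very end of the fingers, on their centre line; the grasp point (between the pads) lies 19 mm behind it; z points along the fingers, y is the direction in which the jaws open and shut (so a half turn about z gives the same grasp; the last joint's range is limited). The gripper opens to 85 mm and grips with 20 to 120 N. Pads are 22 mm wide; open, the fingers measure 114 mm over their backs; the gripper's body (76 mm by 85 mm) begins 54 mm behind the grasp point. The pads swing forward as they close: fully open they stand 13 mm farther back than shut.
Start: joints at [1.209, 0.536, -0.004, 1.538, 0.003, 1.067, -0.071], TCP at [0.189, -0.622, 0.231] pointing down, gripper open.
Joint ranges: [-2.7, 2.7], [-0.37, 2.16], [-1.27, 1.26], [0.24, 2.4], [-1.31, 4.45], [0.19, 1.91], [-2.76, 2.76]. Speed limits (rad/s): [2.39, 2.39, 3.14, 3.14, 3.14, 3.14, 3.14].

INTERFACE

Orientations are given as a unit quaternion [w, x, y, z].
In Python, from cell import robot gives the robot as it stands.
- The arm moves only by the shell command python3 -m pendant 'ROWS' [OPENING] [FORCE]. ROWS is JSON, a list of rows, each a list of 4 numbers: the shift along the tool's x, y, z as a fraction of full scale, then the turn about the tool's z as a fraction of full scale. A call has 1 to 10 rows; each row is the pose to reach, as a shift and turn from the pose commanded when the call began, along the tool's axes at that moment; what a row does not reach only later rows make up. Full scale, the value 1, is 500 mm for a shift and 90 degrees for a turn. A row lasts 1/12 s, in which the tool goes at most 41.7 mm and 7.16 degrees, less where a joint would pass 70% of its speed; a pose out of reach is approached as far as the arm can. A call with a number of a shift or a turn outside -1 to 1 is refused whole. A call with a gripper value outside its range is refused whole. OPENING is the opening, from 0 (shut) to 1 (fully open), set as the call begins (- or left out, the last holds). The fingers move at their own pace and stop on an object; FORCE is the grip in N (left out, the last holds). Time passes only in rows, so rows that repeat a pose let the fingers close. It gives the time, the measured TCP pose, the force and the opening at its end, in the units of the state.
- robot.state(): the state, without advancing time (a new reading comes with each control period).
- robot.capture(name): name is "scene" or "top" or "wrist"; returns the picture (400x640x3 uint8, red, green, blue); there is no depth.
- robot.get_calibration(name): a dict with "mtx" (3x3 intrinsics, pixels), "k1" (the pictures are not rectified: a ray, as slopes to the right and down, at radius r is drawn at 1 + k1 r^2 times it, then the intrinsics apply), "rvec" (rotation vector, rad) and "tvec" (3), from world to camera coordinates, as OpenCV has them; the wrist camera has in their place "hand_eye" (4x4, takes a point from camera to tool coordinates, whose origin is the TCP and whose axes are the flange's). Camera axes: x right, y down, z forward; pixel columns grow to the right and rows downward; lengths in m; the calibration is good to about 2 mm. A picture is of the moment at which its call begins: read the wrist's pose just before it. get_calibration takes no time and is no camera call.
- robot.hand_in(): hands the job in, once; it reports no verdict.
The state is a dict: "clock": time; "joint_positions": joint angles; "joint_vel": joint speeds; "tau": joint torques, N m; "tcp_pos": TCP position; "orientation": TCP orientation; "force": force on the tool from outside, world axes, zero at the start; "ft_torque": the same for the moment, N m; "finger_gap": finger opening in m.
Only numpy, scipy, OpenCV 4.12 (cv2) and the standard library are available. Lean on these libraries where they do the work, as an engineer would, in place of code of your own. Each camera call takes 0.05 s, during which the arm holds its last target.

TASK

Make this trap station ready for the night: put one lure block from the tray into the bait cup of each of the two snap traps, and cock both traps by drawing each bar right back until it hooks under its catch, then letting it go gently so that neither trap fires. Leave both traps baited and set, and do not knock the jar, torch, key or carton of screws about.

Things in the scene. Friction and masses are not known exactly. Their poses are not given: they have to be found in the camera images.
- station: Lower shell of a rodent trap station, grey plastic, open on top, fixed: 226 x 226 mm, walls 45 mm high, floor 4 mm thick. Origin: centre of its underside. Two lanes along its x axis, centred 56.5 mm either side of its centre line, where a wall 40 mm high parts them. A snap trap lies in each lane, the two facing opposite ways; which is in which lane varies. (Its lid lies on the bench at y above 0.38 m.)
- trap1: Large snap trap, fixed in a lane. Origin: on the station floor (4 mm over the bench), below the axle; x from the bait end (-x) to the rear (+x), y along the axle, z up; heights of its parts are from here. Black base: x -80 to +90, 98 mm wide, 4 mm thick. Shut, its bar lies on a lip at x -64 (6 mm thick, 22 mm high, free either side). Rear bumpers: x 62, y +-44, 34 mm high.
- trap1_axle (a point): Middle of the steel axle on which the bar swings, at height 28 mm. Spring coils of 7.5 mm radius sit on it at 19 to 37 mm either side of the middle. The bar is a U: two thin side wires at y = +-44 mm run from the axle to a straight cross bar parallel to it, whose centre line is 64 mm from the axle's.
- trap1_barmid (a point): Middle of the cross bar, on its centre line; moves with the bar. Here it is bare 5 mm steel wire, for the catch to hook. From 10 to 40 mm either side of the middle it carries round black hand grips, 10 mm thick; pinched there, the bar can turn in the fingers as it swings. Shut: x -64, height 28 mm; set: x +58, height 55 mm.
- trap1_bar (a joint): Bar angle (rad) about the axle: 0 shut at the bait end, 1.57 straight up, 2.70 resting set under the catch, 2.95 end of travel. The catch clicks over the wire at about 2.71; draw on to about 2.8 to be sure, then ease back. A spring always pulls it shut: about 5 N at the cross bar when shut, 10 N when set. Let go short of the catch, it snaps shut.
- trap1_catch (a point): Tip of the catch: a grey nose, y +-5 mm wide, at x 59, height 58 mm, on a 6 mm thick post at x 47, highest point 69 mm. It points to the rear over the set wire, and is one piece with the pedal, a rocker that runs under the axle to the bait cup. The bar coming down pushes the nose aside by itself (the pedal dips), and it springs back over the wire.
- trap1_pedal (a joint): Pedal angle (rad): 0 at rest, held up by a light spring, at most 0.12 with the bait cup pressed down. About 1 N on the cup of a set trap fires it; with the trap shut the pedal may be moved harmlessly. A lure's weight does not move it.
- trap1_cup (a point): Centre of the inner floor of the bait cup on the pedal: x -26, height 20 mm, inside the loop of the shut bar. Round, 26 mm inside, 30 mm outside, 8 mm deep, open on top.
- trap2: Large snap trap, fixed in a lane. Origin: on the station floor (4 mm over the bench), below the axle; x from the bait end (-x) to the rear (+x), y along the axle, z up; heights of its parts are from here. Black base: x -80 to +90, 98 mm wide, 4 mm thick. Shut, its bar lies on a lip at x -64 (6 mm thick, 22 mm high, free either side). Rear bumpers: x 62, y +-44, 34 mm high.
- trap2_axle (a point): Middle of the steel axle on which the bar swings, at height 28 mm. Spring coils of 7.5 mm radius sit on it at 19 to 37 mm either side of the middle. The bar is a U: two thin side wires at y = +-44 mm run from the axle to a straight cross bar parallel to it, whose centre line is 64 mm from the axle's.
- trap2_barmid (a point): Middle of the cross bar, on its centre line; moves with the bar. Here it is bare 5 mm steel wire, for the catch to hook. From 10 to 40 mm either side of the middle it carries round black hand grips, 10 mm thick; pinched there, the bar can turn in the fingers as it swings. Shut: x -64, height 28 mm; set: x +58, height 55 mm.
- trap2_bar (a joint): Bar angle (rad) about the axle: 0 shut at the bait end, 1.57 straight up, 2.70 resting set under the catch, 2.95 end of travel. The catch clicks over the wire at about 2.71; draw on to about 2.8 to be sure, then ease back. A spring always pulls it shut: about 5 N at the cross bar when shut, 10 N when set. Let go short of the catch, it snaps shut.
- trap2_catch (a point): Tip of the catch: a grey nose, y +-5 mm wide, at x 59, height 58 mm, on a 6 mm thick post at x 47, highest point 69 mm. It points to the rear over the set wire, and is one piece with the pedal, a rocker that runs under the axle to the bait cup. The bar coming down pushes the nose aside by itself (the pedal dips), and it springs back over the wire.
- trap2_pedal (a joint): Pedal angle (rad): 0 at rest, held up by a light spring, at most 0.12 with the bait cup pressed down. About 1 N on the cup of a set trap fires it; with the trap shut the pedal may be moved harmlessly. A lure's weight does not move it.
- trap2_cup (a point): Centre of the inner floor of the bait cup on the pedal: x -26, height 20 mm, inside the loop of the shut bar. Round, 26 mm inside, 30 mm outside, 8 mm deep, open on top.
- tray: Flat steel tray, 84 (x) x 210 (y) mm, rim 8 mm high, floor 2 mm thick, fixed. Origin: centre of its underside. The three lures stand in a row along its y axis from its -y end, the jar at its +y end.
- lure1_mid (a point): Centre of a lure block: pressed-grain upright cylinder, tan, 18 mm diameter, 24 mm high, 11 to 17 g, standing on the tray. All three are alike; any will do for either trap.
- lure2_mid (a point): Centre of a lure block: pressed-grain upright cylinder, tan, 18 mm diameter, 24 mm high, 11 to 17 g, standing on the tray. All three are alike; any will do for either trap.
- lure3_mid (a point): Centre of a lure block: pressed-grain upright cylinder, tan, 18 mm diameter, 24 mm high, 11 to 17 g, standing on the tray. All three are alike; any will do for either trap.
- jar_mid (a point): Centre of the closed lure jar, 48 mm diameter, 95 mm high, standing loose on the tray by the nearest lure (leave it standing).
- torch_mid (a point): Centre of a metal torch standing on its lens on the bench just outside the station's -x end wall; 44 mm diameter at the foot, 138 mm high, loose (leave it standing).
- key: T-handled station key lying on the bench, about 100 x 85 x 13 mm, loose; origin on its underside at the shaft's middle (leave it).
- screwbox: Small carton of screws on the bench, 60 x 95 x 40 mm, loose; origin at the centre of its underside (leave it).

How it is judged:
By the outcome, as a careful person would: the job done as asked, in the order asked, and still so for the second after the job is handed in, with the robot touching nothing.
It also fails if it takes over 72 s, if anything falls off the work surface, if the arm or the gripper's body presses on something with over 40 N, if the wrist force passes 120 N, or if a joint passes its speed limit or range.

## Working session

There is one attempt and no reset: what is moved stays moved. The work goes in short steps, Python scripts to look and compute and a shell command to move; the robot and the scene stay as the last step left them, time stands still between calls to the robot, and variables do not carry over. Pictures are saved under pics/ and viewed, and the job is handed in when it is done.

```bash
mkdir -p pics; ls
python3 - <<'E'
from cell import robot
import cv2
s=robot.state()
for k,v in s.items(): print(k,v)
for n in ["scene","top","wrist"]:
    im=robot.capture(n); cv2.imwrite(f"pics/{n}0.png",im[:,:,::-1]); print(n,robot.get_calibration(n))
E
```

```text
pics
clock 0.0
joint_positions [ 1.20875913  0.53717168 -0.00440902  1.5388652   0.002601    1.06730217
 -0.07117346]
joint_vel [-7.97647459e-05 -1.61012677e-03  2.06935430e-03  1.55427592e-03
  4.84457658e-05  7.13284540e-04  3.96378251e-04]
tau [ 3.45560384e-04 -5.83418334e+01  1.04915902e+00 -2.59100121e+01
  1.24414492e-02  9.66829219e-03 -1.32277813e-05]
tcp_pos [ 0.18928261 -0.62117134  0.23041289]
orientation [-8.47380667e-04  9.89074185e-01  1.47416071e-01 -1.98915945e-04]
force [-0.72958808  0.22133945 -0.69080661]
ft_torque [ 0.01928789 -0.0113578   0.00723775]
finger_gap 0.08540859996509657
scene {'mtx': array([[372.33408442,   0.        , 323.84222015],
       [  0.        , 372.33408442, 205.11357136],
       [  0.        ,   0.        ,   1.        ]]), 'k1': -0.0031694104265559556, 'rvec': array([ 1.26540035,  2.01089359, -1.08555305]), 'tvec': array([ 0.22378087, -0.20708104,  1.09367731])}
top {'mtx': array([[411.74785021,   0.        , 321.5086138 ],
       [  0.        , 411.74785021, 203.96425236],
       [  0.        ,   0.        ,   1.        ]]), 'k1': -0.03829107993103201, 'rvec': array([ 2.20345157, -2.15858843,  0.05763294]), 'tvec': array([-0.01169996,  0.51175486,  0.78448666])}
wrist {'mtx': array([[281.32495935,   0.        , 315.88479801],
       [  0.        , 281.32495935, 203.39417554],
       [  0.        ,   0.        ,   1.        ]]), 'k1': 0.0015488142681478114, 'hand_eye': array([[ 5.19173254e-04, -9.50489765e-01, -3.10755431e-01,
         8.02956046e-02],
       [ 9.99999803e-01,  3.83464666e-04,  4.97799543e-04,
         2.39710371e-04],
       [-3.53989643e-04, -3.10755628e-01,  9.50489776e-01,
        -1.42482505e-01],
       [ 0.00000000e+00,  0.00000000e+00,  0.00000000e+00,
         1.00000000e+00]])}
```

View pics/scene0.png

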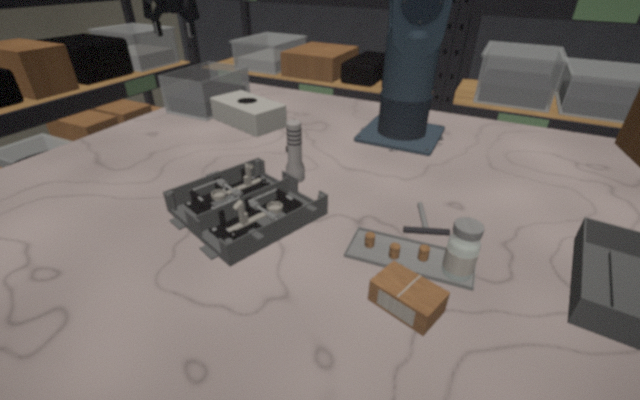

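View pics/top0.png

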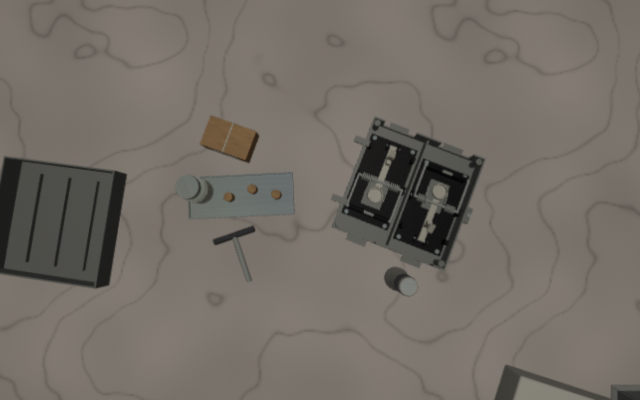

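View pics/wrist0.png

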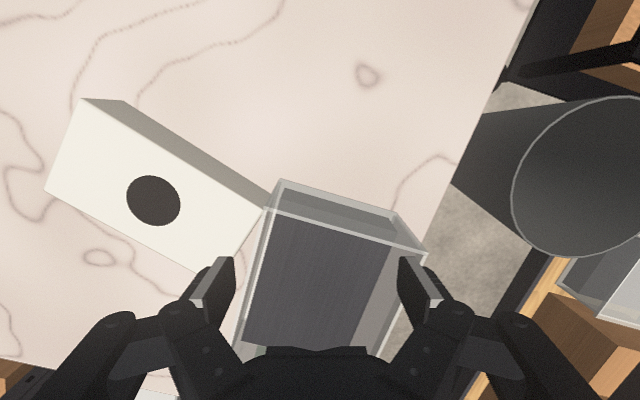

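```bash
cat > h.py <<'E'
import numpy as np, cv2
from scipy.spatial.transform import Rotation as R
from cell import robot
def cam(n, st=None):
    c=robot.get_calibration(n); K=c["mtx"]; k1=c["k1"]
    if n=="wrist":
        st=st or robot.state()
        q=st["orientation"]; Rt=R.from_quat([q[1],q[2],q[3],q[0]]).as_matrix()
        T=np.eye(4);T[:3,:3]=Rt;T[:3,3]=st["tcp_pos"]
        T=T@c["hand_eye"]; Rwc=T[:3,:3].T; t=-Rwc@T[:3,3]
        return K,k1,Rwc,t
    return K,k1,R.from_rotvec(c["rvec"]).as_matrix(),np.array(c["tvec"])
def ray(C,px):
    K,k1,Rm,t=C
    u=cv2.undistortPoints(np.array([[px]],float),K,np.array([k1,0,0,0]))[0,0]
    return -Rm.T@t, Rm.T@np.array([u[0],u[1],1])
def onz(C,px,z):
    o,d=ray(C,px); return o+d*(z-o[2])/d[2]
def proj(C,P):
    K,k1,Rm,t=C
    p,_=cv2.projectPoints(np.array(P,float).reshape(-1,3),cv2.Rodrigues(Rm)[0],t,K,np.array([k1,0,0,0])); return p[:,0]
def tri(C1,p1,C2,p2):
    o1,d1=ray(C1,p1);o2,d2=ray(C2,p2)
    d1/=np.linalg.norm(d1);d2/=np.linalg.norm(d2)
    s=np.linalg.lstsq(np.c_[d1,-d2],o2-o1,rcond=None)[0]
    a=o1+s[0]*d1;b=o2+s[1]*d2
    return (a+b)/2,np.linalg.norm(a-b)
E
python3 - <<'E'
import cv2
im=cv2.imread("pics/top0.png")
cv2.imwrite("pics/top0s.png",cv2.resize(im[105:305,320:500],None,fx=3.3,fy=3,interpolation=cv2.INTER_CUBIC)[:600] if 0 else cv2.resize(im[105:305,320:500],None,fx=3,fy=3,interpolation=cv2.INTER_CUBIC))
cv2.imwrite("pics/top0t.png",cv2.resize(im[100:300,165:315],None,fx=3,fy=3,interpolation=cv2.INTER_CUBIC))
E
```

```text
(no output)
```

View pics/top0s.png

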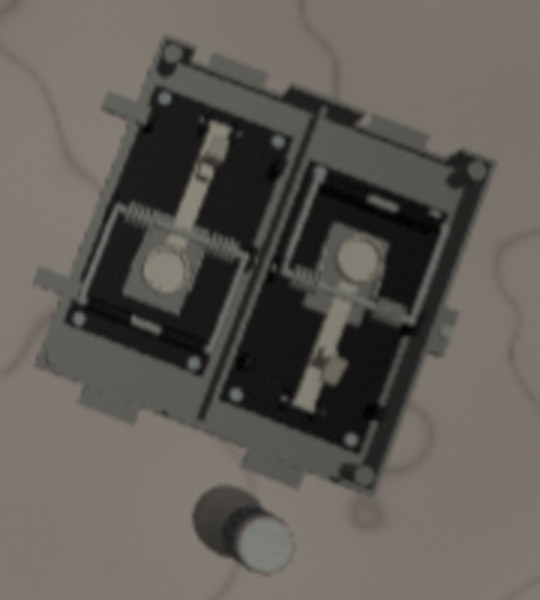

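View pics/top0t.png

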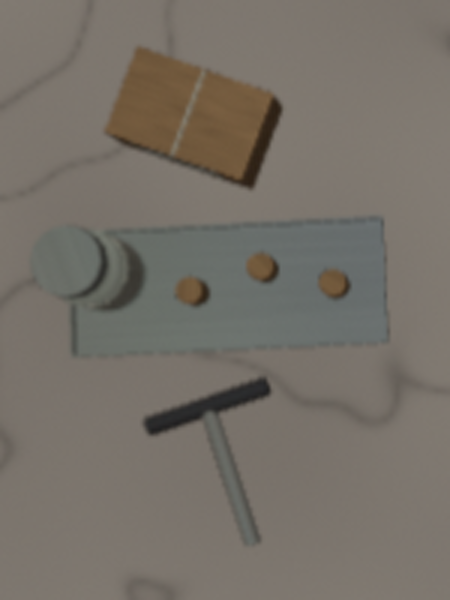

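Run:
```python
from h import *
C=cam("top"); S=lambda x,y:((x+.5)/3-.5+320,(y+.5)/3-.5+105); T=lambda x,y:((x+.5)/3-.5+165,(y+.5)/3-.5+100)
im=cv2.imread("pics/top0.png"); hsv=cv2.cvtColor(im,cv2.COLOR_BGR2HSV)
m=((hsv[...,1]>90)&(hsv[...,0]<20)).astype(np.uint8); m[:170]=0;m[220:]=0
n,l,st,c=cv2.connectedComponentsWithStats(m)
for i in range(1,n):
    if st[i,4]>30: print("lure",c[i],st[i,4],onz(C,c[i],.026).round(4))
P=dict(cupA=(S(165,268),.032),barA=(S(146,325),.032),cupB=(S(360,260),.032),barB=(S(383,204),.032),
 axA0=(S(121,207),.032),axA1=(S(246,257),.032),axB0=(S(285,270),.032),axB1=(S(408,320),.032),k1=(S(172,52),.045),k2=(S(478,170),.045),k3=(S(365,475),.045),
 baA0=(S(164,98),.038),baA1=(S(278,142),.038),baB0=(S(235,394),.038),baB1=(S(352,438),.038),catchA=(S(205,172),.062),catchB=(S(325,352),.062),
 jar=(T(68,261),.097),torch=(S(266,545),.138))
for k,(p,z) in P.items(): print(k,onz(C,p,z).round(4))
```

```text
lure [251.95081967 188.63934426] 61 [0.5383 0.1339 0.026 ]
lure [275.8852459  194.18032787] 61 [0.5284 0.0872 0.026 ]
lure [228.44615385 196.6       ] 65 [0.5219 0.1792 0.026 ]
cupA [ 0.532  -0.1026  0.032 ]
barA [ 0.4954 -0.0909  0.032 ]
cupB [ 0.5396 -0.2269  0.032 ]
barB [ 0.5759 -0.2416  0.032 ]
axA0 [ 0.5706 -0.074   0.032 ]
axA1 [ 0.5401 -0.1541  0.032 ]
axB0 [ 0.5323 -0.179   0.032 ]
axB1 [ 0.502  -0.2575  0.032 ]
k1 [ 0.6685 -0.1039  0.045 ]
k2 [ 0.5969 -0.298   0.045 ]
k3 [ 0.4044 -0.2268  0.045 ]
baA0 [ 0.6404 -0.1     0.038 ]
baA1 [ 0.6135 -0.1729  0.038 ]
baB0 [ 0.4529 -0.1468  0.038 ]
baB1 [ 0.4269 -0.2205  0.038 ]
catchA [ 0.5891 -0.123   0.062 ]
catchB [ 0.4798 -0.1974  0.062 ]
jar [0.5325 0.236  0.097 ]
torch [ 0.3721 -0.1473  0.138 ]
```

```bash
cat >> h.py <<'E'
def rel(x,y,z,ang):
    s=robot.state(); q=s["orientation"]; M=R.from_quat([q[1],q[2],q[3],q[0]]).as_matrix()
    a=np.degrees(np.arctan2(M[1,0],M[0,0])); d=M.T@(np.array([x,y,z])-s["tcp_pos"])
    t=-((ang-a+180)%360-180)
    print("frac",(d/.5).round(4),"turn",round(t/90,4),"ang",round(a,2),"tcp",s["tcp_pos"].round(4),"clk",round(s["clock"],2),"F",s["force"].round(1),"gap",round(s["finger_gap"],4),"j7",s["joint_positions"][6].round(2))
E
python3 -c "from h import *; rel(.5,-.1,.3,69.4)"
python3 -m pendant '[[0.08,-0.07,-0.012,-0.08],[0.16,-0.14,-0.025,-0.16],[0.24,-0.21,-0.04,-0.24],[0.32,-0.28,-0.05,-0.32],[0.4,-0.35,-0.06,-0.4],[0.46,-0.42,-0.07,-0.46],[0.53,-0.48,-0.08,-0.52],[0.6,-0.54,-0.1,-0.582],[0.66,-0.6,-0.11,-0.582],[0.72,-0.65,-0.12,-0.582]]' 0.5 30
python3 -c "from h import *; rel(.5,-.1,.3,69.4)"
```

```text
frac [ 0.8983 -0.8163 -0.1378] turn -0.5828 ang 16.95 tcp [ 0.1893 -0.6213  0.2306] clk 0.15 F [-0.7  0.4 -0.8] gap 0.0853 j7 -0.07
clock: 0.98
tcp_pos: [0.4025, -0.2653, 0.2819]
orientation: [0.0, 0.822, 0.569, -0.0]
force: [0.9, -0.3, -0.2]
finger_gap: 0.0425
frac [ 0.3782  0.0658 -0.0363] turn -0.0007 ang 69.34 tcp [ 0.4025 -0.2653  0.2819] clk 0.98 F [ 0.9 -0.3 -0.2] gap 0.0425 j7 0.04
```

```bash
python3 -m pendant '[[0.08,0.015,-0.01,0],[0.16,0.03,-0.02,0],[0.24,0.045,-0.03,0],[0.3,0.05,-0.036,0],[0.32,0.05,-0.036,0],[0.32,0.05,-0.036,0]]'
python3 - <<'E'
from h import *
rel(.5,-.1,.3,69.4)
im=robot.capture("wrist"); cv2.imwrite("pics/w1.png",im[:,:,::-1]); rel(.5,-.1,.3,69.4)
E
```

```text
clock: 1.48
tcp_pos: [0.483, -0.1231, 0.2997]
orientation: [-0.0, 0.821, 0.571, 0.001]
force: [-0.4, -0.3, 0.3]
finger_gap: 0.043
frac [ 0.0551  0.0159 -0.0005] turn 0.0029 ang 69.66 tcp [ 0.483  -0.1231  0.2997] clk 1.48 F [-0.4 -0.3  0.3] gap 0.043 j7 -0.31
frac [ 0.0609  0.0158 -0.0013] turn 0.0007 ang 69.46 tcp [ 0.4819 -0.1257  0.2994] clk 1.53 F [-0.8  0.2 -0.7] gap 0.0429 j7 -0.31
```

View pics/w1.png

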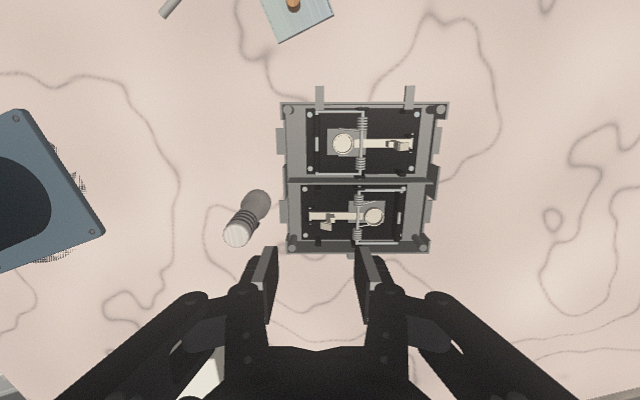

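Run:
```python
import cv2
im=cv2.imread("pics/w1.png")
cv2.imwrite("pics/w1s.png",cv2.resize(im[90:265,265:460],None,fx=4,fy=3.4) if 0 else cv2.resize(im[92:260,270:455],None,fx=3.5,fy=3.5,interpolation=cv2.INTER_CUBIC))
```

```text
(no output)
```

View pics/w1s.png

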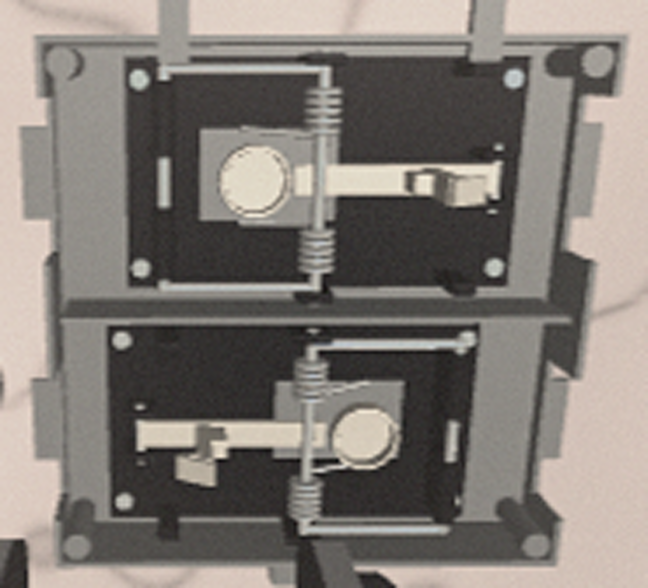

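Run:
```python
from h import *
st=dict(robot.state()); C0=None
q=np.array([0,.821,.571,.001]); a=np.radians(69.66)/2
st["orientation"]=[0,np.cos(a),np.sin(a),0]; st["tcp_pos"]=np.array([.483,-.1231,.2997])
C=cam("wrist",st); S=lambda x,y:((x+.5)/3.5-.5+270,(y+.5)/3.5-.5+92)
P=dict(cupA=(255,180,.032),barA=(164,182,.032),cupB=(364,436,.032),barB=(452,440,.032),axA0=(324,70,.032),axA1=(316,289,.032),axB0=(312,350,.032),axB1=(303,528,.032),wA0=(164,72,.032),wA1=(164,286,.032),wB0=(466,344,.032),wB1=(448,529,.032),k1=(65,64,.045),k2=(597,60,.045),k3=(77,545,.045),k4=(536,545,.045))
for k,(x,y,z) in P.items(): print(k,onz(C,S(x,y),z).round(4))
rel(.5,-.1,.3,69.4)
```

```text
cupA [ 0.5322 -0.1023  0.032 ]
barA [ 0.497  -0.0901  0.032 ]
cupB [ 0.5419 -0.2253  0.032 ]
barB [ 0.5781 -0.2407  0.032 ]
axA0 [ 0.5715 -0.0712  0.032 ]
axA1 [ 0.5419 -0.1543  0.032 ]
axB0 [ 0.5322 -0.1793  0.032 ]
axB1 [ 0.5027 -0.2589  0.032 ]
wA0 [ 0.5118 -0.0499  0.032 ]
wA1 [ 0.4819 -0.1307  0.032 ]
wB0 [ 0.5954 -0.1999  0.032 ]
wB1 [ 0.565  -0.2825  0.032 ]
k1 [ 0.4773 -0.0339  0.045 ]
k2 [ 0.6685 -0.1032  0.045 ]
k3 [ 0.4056 -0.2251  0.045 ]
k4 [ 0.5981 -0.2964  0.045 ]
frac [ 0.0609  0.0158 -0.0013] turn 0.0007 ang 69.46 tcp [ 0.4819 -0.1257  0.2994] clk 1.53 F [-0.8  0.2 -0.7] gap 0.0429 j7 -0.31
```

```bash
python3 -c "from h import *; rel(.5284,.0872,.10,69.7)"
```

```text
frac [ 0.4315 -0.0621  0.3986] turn -0.0026 ang 69.46 tcp [ 0.4819 -0.1257  0.2994] clk 1.53 F [-0.8  0.2 -0.7] gap 0.0429 j7 -0.31
```

```bash
python3 -m pendant '[[0.07,-0.01,0.03,0],[0.14,-0.02,0.07,0],[0.21,-0.03,0.12,0],[0.27,-0.04,0.17,0],[0.33,-0.05,0.22,0],[0.38,-0.055,0.27,0],[0.41,-0.06,0.32,0],[0.43,-0.062,0.36,0],[0.4315,-0.062,0.38,0],[0.4315,-0.062,0.38,0]]'
python3 - <<'E'
from h import *
rel(.5284,.0872,.10,69.7)
im=robot.capture("wrist"); cv2.imwrite("pics/w2.png",im[:,:,::-1]); rel(.5284,.0872,.10,69.7)
E
```

```text
clock: 2.37
tcp_pos: [0.5276, 0.0841, 0.1073]
orientation: [-0.0, 0.823, 0.568, -0.002]
force: [-0.3, 0.1, 0.0]
finger_gap: 0.0425
frac [ 0.0065 -0.0006  0.0145] turn -0.0049 ang 69.25 tcp [0.5276 0.0841 0.1073] clk 2.37 F [-0.3  0.1  0. ] gap 0.0425 j7 -0.92
frac [ 0.0062 -0.0026  0.0176] turn -0.0055 ang 69.2 tcp [0.5286 0.0839 0.1088] clk 2.42 F [ 0.1 -0.6  0.4] gap 0.0424 j7 -0.92
```

View pics/w2.png

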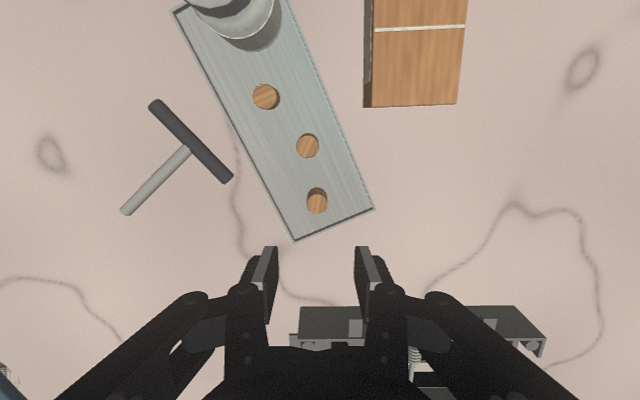

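Run:
```python
from h import *
st=dict(robot.state()); a=np.radians(69.25)/2
st["orientation"]=[0,np.cos(a),np.sin(a),0]; st["tcp_pos"]=np.array([.5276,.0841,.1073])
C=cam("wrist",st)
im=cv2.imread("pics/w2.png"); hsv=cv2.cvtColor(im,cv2.COLOR_BGR2HSV)
m=((hsv[...,1]>110)&(hsv[...,0]<20)).astype(np.uint8); m[:,340:]=0;m[:,:230]=0
n,l,s,c=cv2.connectedComponentsWithStats(m)
for i in range(1,n):
    if s[i,4]>100: print(c[i],s[i],onz(C,c[i],.022).round(4), onz(C,c[i],.026).round(4))
rel(.5284,.0872,.03,69.7)
```

```text
[263.21527778  98.57638889] [254  89  21  19 144] [0.5223 0.1813 0.022 ] [0.5229 0.1809 0.026 ]
[304.30357143 148.94642857] [297 139  16  18 112] [0.5377 0.1351 0.022 ] [0.538  0.1355 0.026 ]
[314.29133858 204.00787402] [308 195  14  18 127] [0.5287 0.0888 0.022 ] [0.5291 0.0901 0.026 ]
frac [ 0.0065 -0.0024  0.1576] turn -0.0055 ang 69.2 tcp [0.5286 0.0839 0.1088] clk 2.42 F [ 0.1 -0.6  0.4] gap 0.0424 j7 -0.92
```

```bash
python3 -m pendant '[[0.008,-0.002,0.06,0],[0.008,-0.002,0.12,0],[0.008,-0.002,0.17,0],[0.008,-0.002,0.194,0],[0.008,-0.002,0.194,0],[0.008,-0.002,0.194,0]]'
python3 - <<'E'
from h import *
rel(.529,.088,.012,69.7)
im=robot.capture("wrist"); cv2.imwrite("pics/w3.png",im[:,:,::-1])
E
```

```text
clock: 2.92
tcp_pos: [0.5305, 0.0895, 0.0137]
orientation: [0.0, 0.823, 0.568, 0.0]
force: [0.3, 0.4, 1.8]
finger_gap: 0.0431
frac [-0.004  -0.0017  0.0033] turn -0.0051 ang 69.24 tcp [0.5305 0.0895 0.0137] clk 2.92 F [0.3 0.4 1.8] gap 0.0431 j7 -1.01
```

View pics/w3.png

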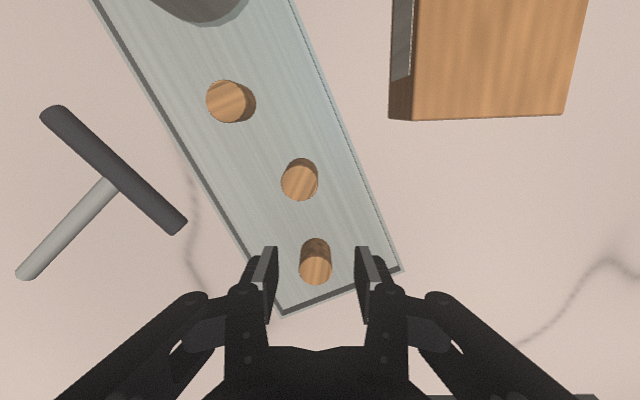

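Run:
```python
from h import *
st=robot.state();C=cam("wrist",st)
print(proj(C,[st["tcp_pos"],st["tcp_pos"]+[0,0,.0125]]), onz(C,(315,271),.026), onz(C,(299,183),.026),onz(C,(226,101),.026))
rel(.529,.088,.011,69.7)
```

```text
[[314.78027575 258.90419844]
 [314.75241933 270.70573238]] [0.53091061 0.08940074 0.026     ] [0.54077167 0.1369695  0.026     ] [0.52462096 0.18241945 0.026     ]
frac [-0.0052 -0.0023  0.0064] turn -0.0048 ang 69.26 tcp [0.531  0.09   0.0142] clk 2.97 F [-0.8  0.2  0.7] gap 0.0428 j7 -1.01
```

```bash
python3 -m pendant '[[0,0,0.005,0],[0,0,0.005,0],[0,0,0.005,0],[0,0,0.005,0],[0,0,0.005,0],[0,0,0.005,0],[0,0,0.005,0],[0,0,0.005,0]]' 0 30
python3 -c "from h import *; rel(.5320,-.1025,.10,-20.3)"
```

```text
clock: 3.63
tcp_pos: [0.5307, 0.0905, 0.0113]
orientation: [0.001, 0.823, 0.569, 0.001]
force: [-0.2, -0.5, 6.8]
finger_gap: 0.0165
frac [-0.3602  0.1391 -0.1773] turn 0.9958 ang 69.32 tcp [0.5307 0.0905 0.0113] clk 3.63 F [-0.2 -0.5  6.8] gap 0.0165 j7 -1.02
```

```bash
python3 -m pendant '[[0,0,-0.06,0],[-0.03,0.01,-0.12,0.08],[-0.08,0.03,-0.17,0.16],[-0.14,0.05,-0.178,0.24],[-0.21,0.08,-0.178,0.32],[-0.27,0.1,-0.178,0.4],[-0.33,0.125,-0.178,0.48],[-0.36,0.139,-0.178,0.56],[-0.36,0.139,-0.178,0.64],[-0.36,0.139,-0.178,0.72]]'
python3 -c "from h import *; rel(.5320,-.1025,.10,-20.3)"
```

```text
clock: 4.47
tcp_pos: [0.5312, -0.1043, 0.0996]
orientation: [0.0, 0.999, 0.038, 0.0]
force: [-0.5, 1.1, 0.1]
finger_gap: 0.0166
frac [ 0.0019 -0.0035 -0.0008] turn 0.2737 ang 4.34 tcp [ 0.5312 -0.1043  0.0996] clk 4.47 F [-0.5  1.1  0.1] gap 0.0166 j7 -1.51
```

```bash
python3 -m pendant '[[0,-0.003,0,0.08],[0,-0.003,0,0.16],[0,-0.003,0,0.24],[0.001,-0.003,0,0.274],[0.001,-0.003,0,0.274],[0.001,-0.003,0,0.274]]'
python3 - <<'E'
from h import *
rel(.5320,-.1025,.06,-20.3)
im=robot.capture("wrist"); cv2.imwrite("pics/w4.png",im[:,:,::-1])
im=robot.capture("scene"); cv2.imwrite("pics/s4.png",im[:,:,::-1])
rel(.5320,-.1025,.06,-20.3)
E
```

```text
clock: 4.97
tcp_pos: [0.5317, -0.1006, 0.0994]
orientation: [-0.0, 0.985, -0.171, 0.0]
force: [-0.4, -0.5, 0.0]
finger_gap: 0.0166
frac [0.0019 0.0034 0.0788] turn 0.0073 ang -19.64 tcp [ 0.5317 -0.1006  0.0994] clk 4.97 F [-0.4 -0.5  0. ] gap 0.0166 j7 -1.86
frac [0.002  0.003  0.0786] turn 0.0068 ang -19.68 tcp [ 0.5316 -0.1008  0.0993] clk 5.07 F [ 0.4 -0.1 -0.4] gap 0.0164 j7 -1.86
```

View pics/w4.png

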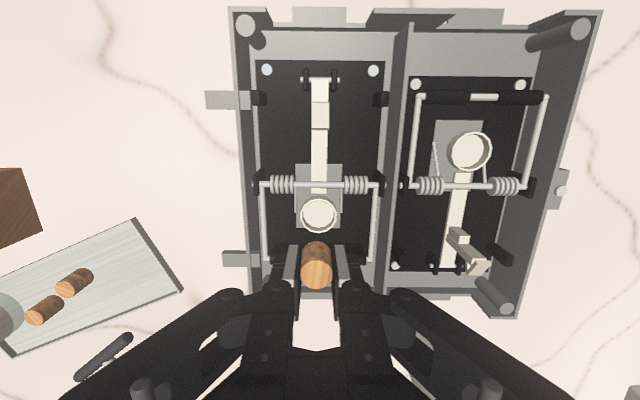

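Run:
```python
from h import *
st=robot.state();C=cam("wrist",st)
im=cv2.imread("pics/w4.png"); cv2.imwrite("pics/w4c.png",cv2.resize(im[120:300,290:510],None,fx=3,fy=3,interpolation=cv2.INTER_CUBIC))
print("A",onz(C,(318.5,214),.032),"B",onz(C,(470,151),.032))
print("lure bottom guess",proj(C,[st["tcp_pos"]+[0,0,-.009],st["tcp_pos"]+[0,0,.015]]))
```

```text
A [ 0.53365028 -0.10368751  0.032     ] B [ 0.54274851 -0.22568107  0.032     ]
lure bottom guess [[315.94332357 252.21908875]
 [315.94894242 274.19053029]]
```

View pics/w4c.png

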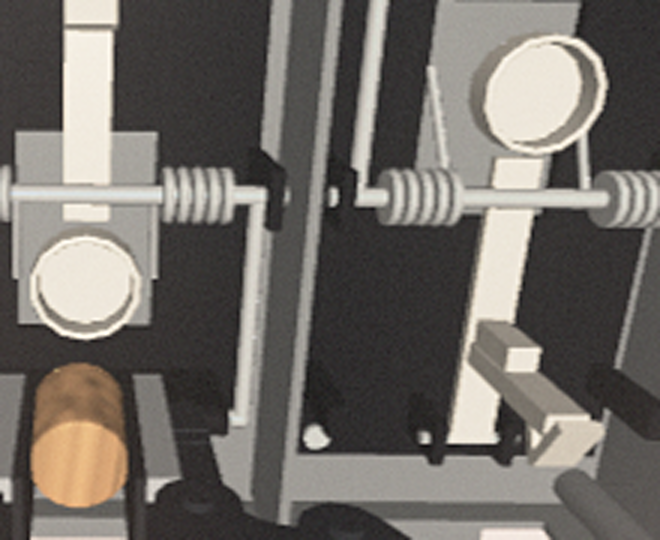

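```bash
python3 -m pendant '[[0.004,0.003,0.03,0.006],[0.004,0.003,0.06,0.006],[0.004,0.003,0.085,0.006],[0.004,0.003,0.1,0.006],[0.004,0.003,0.1,0.006],[0.004,0.003,0.1,0.006]]'
python3 - <<'E'
from h import *
rel(.533,-.103,.0345,-20.3)
im=robot.capture("wrist"); cv2.imwrite("pics/w5.png",cv2.resize(im[150:330,210:430,::-1],None,fx=3,fy=3))
rel(.533,-.103,.0345,-20.3)
E
```

```text
clock: 5.57
tcp_pos: [0.5327, -0.1028, 0.0489]
orientation: [-0.0, 0.984, -0.176, -0.0]
force: [-0.0, -0.4, -0.0]
finger_gap: 0.0167
frac [0.0008 0.0001 0.0288] turn -0.0001 ang -20.31 tcp [ 0.5327 -0.1028  0.0489] clk 5.57 F [-0.  -0.4 -0. ] gap 0.0167 j7 -1.87
frac [-0.0002  0.0003  0.0298] turn -0.0001 ang -20.31 tcp [ 0.5332 -0.1029  0.0494] clk 5.62 F [-0.  -0.6 -0.5] gap 0.0162 j7 -1.87
```

View pics/w5.png

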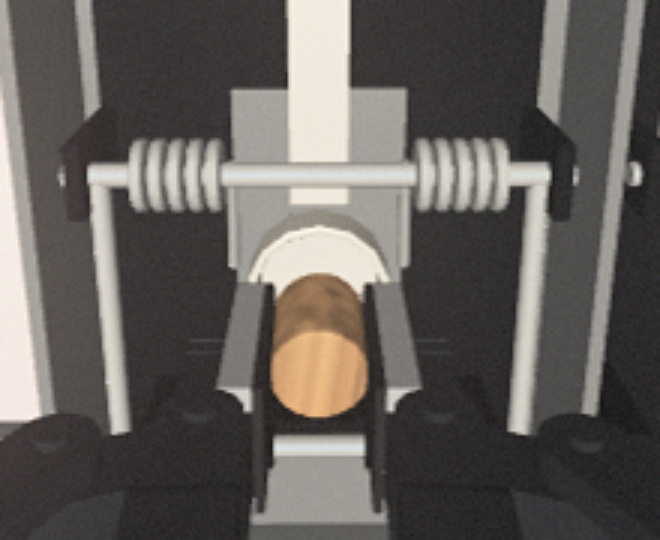

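```bash
python3 -m pendant '[[0,0,0.015,0],[0,0,0.029,0],[0,0,0.029,0],[0,0,0.029,0]]'
python3 - <<'E'
from h import *
rel(.533,-.103,.0345,-20.3)
im=robot.capture("wrist"); cv2.imwrite("pics/w6.png",cv2.resize(im[150:330,210:430,::-1],None,fx=3,fy=3))
rel(.533,-.103,.0345,-20.3)
E
```

```text
clock: 5.95
tcp_pos: [0.5325, -0.1029, 0.0342]
orientation: [0.0, 0.984, -0.176, -0.0]
force: [0.1, -0.0, 0.4]
finger_gap: 0.0166
frac [ 0.001  -0.0001 -0.0007] turn -0.0002 ang -20.32 tcp [ 0.5325 -0.1029  0.0342] clk 5.95 F [ 0.1 -0.   0.4] gap 0.0166 j7 -1.87
frac [ 0.0005  0.0001 -0.0001] turn -0.0003 ang -20.32 tcp [ 0.5328 -0.1029  0.0345] clk 6.0 F [ 0.5  0.1 -0.4] gap 0.0168 j7 -1.87
```

View pics/w6.png

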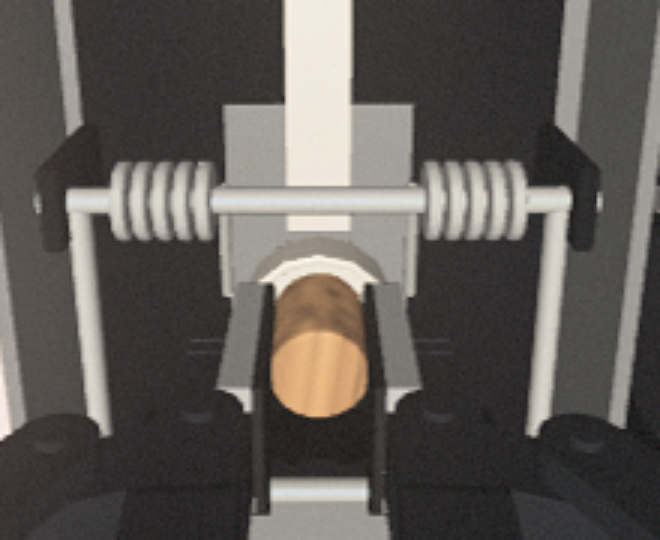

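```bash
python3 -m pendant '[[0,0,0.002,0],[0,0,0.002,0],[0,0,0.002,0],[0,0,0.002,0]]' 0.36
python3 -m pendant '[[0,0,-0.01,0],[0,0,-0.04,0],[0,0,-0.08,0],[0,0,-0.12,0],[0,0,-0.12,0]]'
python3 - <<'E'
from h import *
rel(.5395,.1355,.10,69.4)
im=robot.capture("wrist"); cv2.imwrite("pics/w7.png",im[:,:,::-1])
rel(.5395,.1355,.10,69.4)
E
```

```text
clock: 6.33
tcp_pos: [0.533, -0.103, 0.0337]
orientation: [0.0, 0.984, -0.176, 0.0]
force: [0.2, 0.9, 0.1]
finger_gap: 0.0306
clock: 6.75
tcp_pos: [0.5355, -0.1033, 0.0974]
orientation: [-0.0, 0.984, -0.177, 0.003]
force: [-0.1, -0.4, 0.3]
finger_gap: 0.0309
frac [-0.1585 -0.4507 -0.0056] turn -0.9971 ang -20.34 tcp [ 0.5355 -0.1033  0.0974] clk 6.75 F [-0.1 -0.4  0.3] gap 0.0309 j7 -1.86
frac [-0.1567 -0.451  -0.0086] turn -0.9971 ang -20.34 tcp [ 0.5346 -0.1032  0.0958] clk 6.8 F [-1.  -0.3 -1. ] gap 0.0304 j7 -1.86
```

View pics/w7.png

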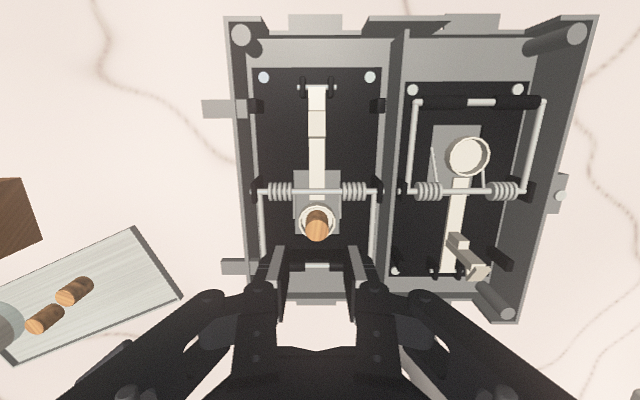

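```bash
python3 -m pendant '[[-0.02,-0.06,0,-0.08],[-0.04,-0.12,0,-0.16],[-0.065,-0.19,0,-0.24],[-0.09,-0.26,0,-0.32],[-0.11,-0.33,0,-0.4],[-0.13,-0.39,0,-0.48],[-0.15,-0.43,0,-0.56],[-0.156,-0.452,0,-0.64],[-0.156,-0.452,0,-0.72],[-0.156,-0.452,0,-0.8]]' 0.5
python3 -m pendant '[[0,0,0,-0.08],[0,0,0,-0.16],[0,0,0,-0.197],[0,0,0,-0.197],[0,0,0,-0.197]]'
python3 - <<'E'
from h import *
rel(.540,.136,.013,69.4)
im=robot.capture("wrist"); cv2.imwrite("pics/w8.png",im[:,:,::-1])
rel(.540,.136,.013,69.4)
E
```

```text
clock: 7.63
tcp_pos: [0.5375, 0.1376, 0.093]
orientation: [-0.0, 0.9, 0.437, -0.0]
force: [0.1, -0.1, 0.1]
finger_gap: 0.0427
clock: 8.05
tcp_pos: [0.5378, 0.1359, 0.093]
orientation: [-0.0, 0.825, 0.566, -0.0]
force: [0.5, -0.0, 0.7]
finger_gap: 0.0427
frac [0.0018 0.0042 0.1601] turn -0.0057 ang 68.89 tcp [0.5378 0.1359 0.093 ] clk 8.05 F [ 0.5 -0.   0.7] gap 0.0427 j7 -1.02
frac [0.0016 0.004  0.1603] turn -0.0057 ang 68.89 tcp [0.5379 0.136  0.0932] clk 8.1 F [ 0.3  0.6 -0.2] gap 0.0425 j7 -1.02
```

View pics/w8.png

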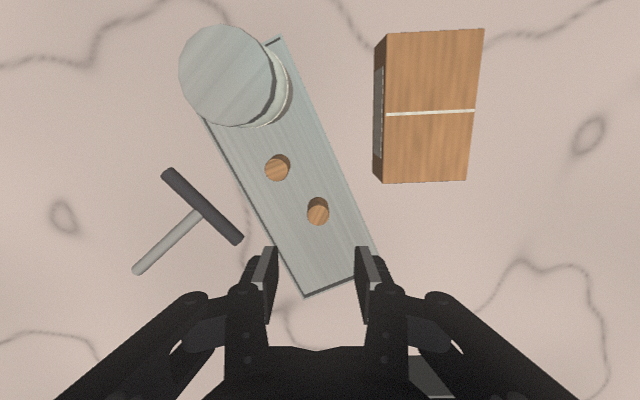

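Run:
```python
from h import *
C=cam("wrist"); p=onz(C,(317,210.5),.026); print(p)
rel(p[0],p[1],.0115,69.4)
```

```text
[0.54124623 0.14042412 0.026     ]
frac [0.0108 0.0031 0.1633] turn -0.0057 ang 68.89 tcp [0.5379 0.136  0.0932] clk 8.1 F [ 0.3  0.6 -0.2] gap 0.0425 j7 -1.02
```

```bash
python3 -m pendant '[[0.005,0.003,0.06,-0.005],[0.005,0.003,0.1,-0.005],[0.005,0.003,0.12,-0.005],[0.005,0.003,0.12,-0.005]]'
python3 - <<'E'
from h import *
rel(.540,.136,.0115,69.4)
st=robot.state();C=cam("wrist",st);im=robot.capture("wrist"); cv2.imwrite("pics/w9.png",cv2.resize(im[150:330,210:430,::-1],None,fx=3,fy=3))
print(proj(C,[st["tcp_pos"]*[1,1,0]+[0,0,.026]]))
E
```

```text
clock: 8.43
tcp_pos: [0.5387, 0.1374, 0.0315]
orientation: [-0.001, 0.822, 0.57, -0.002]
force: [-0.4, -1.0, 0.1]
finger_gap: 0.0428
frac [-0.0016  0.0036  0.0399] turn 0.0004 ang 69.43 tcp [0.5387 0.1374 0.0315] clk 8.43 F [-0.4 -1.   0.1] gap 0.0428 j7 -1.07
[[314.84080852 254.23832333]]
```

View pics/w9.png

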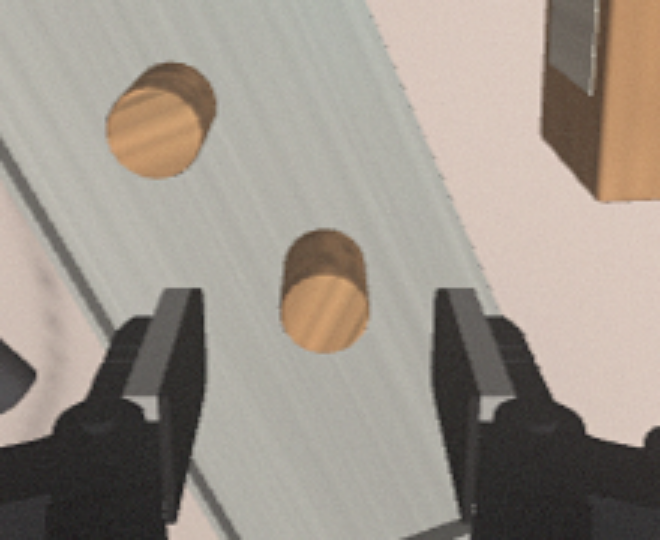

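```bash
python3 -m pendant '[[0,0.003,0.025,0],[0,0.003,0.039,0],[0,0.003,0.039,0]]'
python3 -m pendant '[[0,0,0,0],[0,0,0,0],[0,0,0,0],[0,0,0,0],[0,0,0,0],[0,0,0,0],[0,0,0,0]]' 0 30
python3 -c "from h import *; rel(.5425,-.2260,.10,-20.3)"
```

```text
clock: 8.73
tcp_pos: [0.5415, 0.137, 0.0131]
orientation: [-0.0, 0.822, 0.57, -0.001]
force: [-0.2, 0.7, -0.5]
finger_gap: 0.0425
clock: 9.32
tcp_pos: [0.5423, 0.1375, 0.0145]
orientation: [0.0, 0.822, 0.57, 0.0]
force: [-0.2, 0.4, 4.5]
finger_gap: 0.0159
frac [-0.6806  0.2555 -0.1712] turn 0.9975 ang 69.47 tcp [0.5423 0.1375 0.0145] clk 9.32 F [-0.2  0.4  4.5] gap 0.0159 j7 -1.08
```

```bash
python3 -m pendant '[[0,0,-0.06,0],[-0.03,0.01,-0.12,0.08],[-0.09,0.035,-0.17,0.16],[-0.16,0.06,-0.17,0.24],[-0.23,0.09,-0.17,0.32],[-0.3,0.115,-0.17,0.4],[-0.37,0.14,-0.17,0.48],[-0.44,0.165,-0.17,0.56],[-0.51,0.19,-0.17,0.64],[-0.57,0.215,-0.17,0.72]]'
python3 -c "from h import *; rel(.5425,-.2260,.10,-20.3)"
```

```text
clock: 10.15
tcp_pos: [0.5418, -0.1702, 0.0991]
orientation: [0.0, 0.999, 0.04, -0.0]
force: [0.3, 0.2, -0.5]
finger_gap: 0.0162
frac [-0.0074  0.1114 -0.0018] turn 0.2764 ang 4.57 tcp [ 0.5418 -0.1702  0.0991] clk 10.15 F [ 0.3  0.2 -0.5] gap 0.0162 j7 -1.39
```

```bash
python3 -m pendant '[[0,0.04,0,0.08],[-0.003,0.08,0,0.16],[-0.007,0.11,0,0.24],[-0.007,0.112,0,0.276],[-0.007,0.112,0,0.276],[-0.007,0.112,0,0.276]]'
python3 - <<'E'
from h import *
rel(.5425,-.2260,.05,-20.3)
st=robot.state();C=cam("wrist",st);im=robot.capture("wrist"); cv2.imwrite("pics/w10.png",cv2.resize(im[150:330,210:430,::-1],None,fx=3,fy=3))
rel(.5425,-.2260,.05,-20.3)
C=cam("wrist");print(proj(C,[[.5425,-.226,.032]]))
E
```

```text
clock: 10.65
tcp_pos: [0.544, -0.2228, 0.0989]
orientation: [-0.0, 0.985, -0.171, -0.0]
force: [-0.2, 0.2, -0.6]
finger_gap: 0.0163
frac [-0.0005  0.007   0.0978] turn 0.0068 ang -19.69 tcp [ 0.544  -0.2228  0.0989] clk 10.65 F [-0.2  0.2 -0.6] gap 0.0163 j7 -1.65
frac [-0.0005  0.008   0.0978] turn 0.0073 ang -19.64 tcp [ 0.5441 -0.2223  0.0989] clk 10.7 F [ 0.7  0.2 -1.3] gap 0.0165 j7 -1.65
[[320.96296343 217.92743761]]
```

View pics/w10.png

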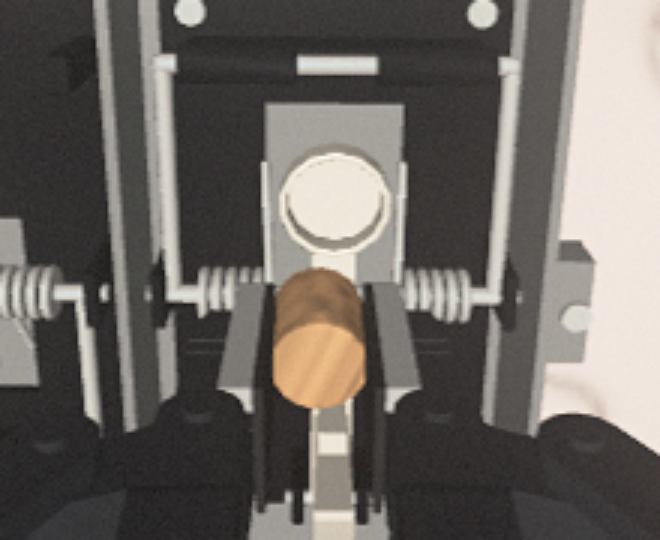

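```bash
python3 -m pendant '[[0,0.009,0.03,0.007],[0,0.009,0.06,0.007],[0,0.009,0.085,0.007],[0,0.009,0.1,0.007],[0,0.009,0.1,0.007],[0,0.009,0.1,0.007]]'
python3 - <<'E'
from h import *
rel(.5428,-.2265,.0345,-20.3)
im=robot.capture("wrist"); cv2.imwrite("pics/w11.png",cv2.resize(im[150:330,210:430,::-1],None,fx=3,fy=3))
rel(.5428,-.2265,.0345,-20.3)
E
```

```text
clock: 11.2
tcp_pos: [0.5425, -0.227, 0.0489]
orientation: [-0.0, 0.984, -0.177, -0.0]
force: [0.1, -0.2, 0.3]
finger_gap: 0.0162
frac [ 0.0002 -0.0011  0.0287] turn -0.001 ang -20.39 tcp [ 0.5425 -0.227   0.0489] clk 11.2 F [ 0.1 -0.2  0.3] gap 0.0162 j7 -1.65
frac [-0.001  -0.0014  0.0299] turn -0.0012 ang -20.41 tcp [ 0.543  -0.2273  0.0494] clk 11.25 F [-0.9 -1.7  0.4] gap 0.0165 j7 -1.65
```

View pics/w11.png

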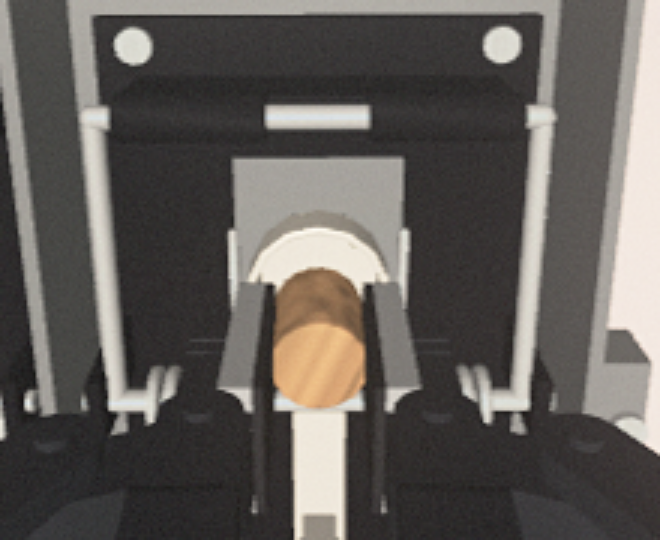

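```bash
python3 -m pendant '[[0,0,0.015,0],[0,0,0.03,0],[0,0,0.031,0],[0,0,0.031,0]]'
python3 -m pendant '[[0,0,0,0],[0,0,0,0],[0,0,0,0],[0,0,0,0]]' 0.36
python3 -m pendant '[[0,0,-0.01,0],[0,0,-0.04,0],[0,0,-0.08,0],[0,0,-0.12,0],[0,0,-0.12,0]]'
python3 - <<'E'
from h import *
rel(.5395,.1355,.10,69.4)
im=robot.capture("wrist"); cv2.imwrite("pics/w12.png",im[:,:,::-1])
rel(.5395,.1355,.10,69.4)
E
```

```text
clock: 11.58
tcp_pos: [0.5422, -0.2274, 0.0331]
orientation: [-0.0, 0.984, -0.178, -0.0]
force: [-0.6, -0.4, 0.9]
finger_gap: 0.0164
clock: 11.92
tcp_pos: [0.5427, -0.2276, 0.0338]
orientation: [0.0, 0.984, -0.178, 0.0]
force: [0.5, 0.7, 0.4]
finger_gap: 0.0307
clock: 12.33
tcp_pos: [0.5452, -0.2286, 0.0977]
orientation: [0.001, 0.984, -0.178, 0.003]
force: [0.3, -0.5, 0.0]
finger_gap: 0.0309
frac [-0.2652 -0.6782 -0.0062] turn -0.9985 ang -20.47 tcp [ 0.5452 -0.2286  0.0977] clk 12.33 F [ 0.3 -0.5  0. ] gap 0.0309 j7 -1.65
frac [-0.2634 -0.6782 -0.0091] turn -0.9985 ang -20.47 tcp [ 0.5443 -0.2282  0.096 ] clk 12.38 F [-0.1 -0.5  0.2] gap 0.0308 j7 -1.65
```

View pics/w12.png

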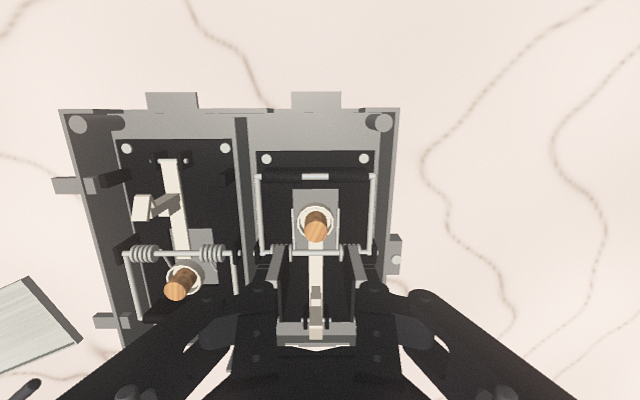

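```bash
python3 -c "from h import *; rel(.5693,-.2635,.10,69.7)"
python3 -m pendant '[[0,0,-0.01,-0.08],[0.01,0.01,-0.01,-0.16],[0.02,0.02,-0.01,-0.24],[0.04,0.03,-0.01,-0.32],[0.06,0.04,-0.01,-0.4],[0.07,0.05,-0.01,-0.48],[0.071,0.05,-0.01,-0.56],[0.071,0.05,-0.01,-0.64],[0.071,0.05,-0.01,-0.72],[0.071,0.05,-0.01,-0.8]]' 0.4
python3 -c "from h import *; rel(.5693,-.2635,.10,69.7)"
```

```text
frac [ 0.0715  0.0486 -0.0076] turn -1.0018 ang -20.47 tcp [ 0.5443 -0.2282  0.096 ] clk 12.38 F [-0.1 -0.5  0.2] gap 0.0308 j7 -1.65
clock: 13.22
tcp_pos: [0.5665, -0.2632, 0.0977]
orientation: [-0.001, 0.901, 0.435, -0.0]
force: [-0.8, 0.5, 0.1]
finger_gap: 0.0343
frac [ 0.0031  0.0048 -0.0046] turn -0.2021 ang 51.51 tcp [ 0.5665 -0.2632  0.0977] clk 13.22 F [-0.8  0.5  0.1] gap 0.0343 j7 -0.55
```

```bash
python3 -m pendant '[[0.003,0.004,-0.004,-0.08],[0.003,0.004,-0.004,-0.16],[0.003,0.004,-0.004,-0.202],[0.003,0.004,-0.004,-0.202],[0.003,0.004,-0.004,-0.202]]'
python3 - <<'E'
from h import *
rel(.5693,-.2635,.020,69.7)
st=robot.state();C=cam("wrist",st)
im=robot.capture("wrist"); cv2.imwrite("pics/w13.png",im[:,:,::-1])
print(proj(C,[[.5693,-.2635,.032],[.578,-.240,.032]]))
rel(.5693,-.2635,.020,69.7)
E
```

```text
clock: 13.63
tcp_pos: [0.5691, -0.2634, 0.0999]
orientation: [-0.001, 0.823, 0.568, -0.0]
force: [-0.1, -0.0, 0.3]
finger_gap: 0.0343
frac [-1.000e-04  8.000e-04  1.598e-01] turn -0.0056 ang 69.2 tcp [ 0.5691 -0.2634  0.0999] clk 13.63 F [-0.1 -0.   0.3] gap 0.0343 j7 -0.29
[[315.51292689 216.5870014 ]
 [315.24043695 186.19000558]]
frac [-0.0002  0.0004  0.1602] turn -0.0056 ang 69.2 tcp [ 0.5692 -0.2634  0.1001] clk 13.68 F [ 0.4  0.3 -0.4] gap 0.0344 j7 -0.29
```

View pics/w13.png

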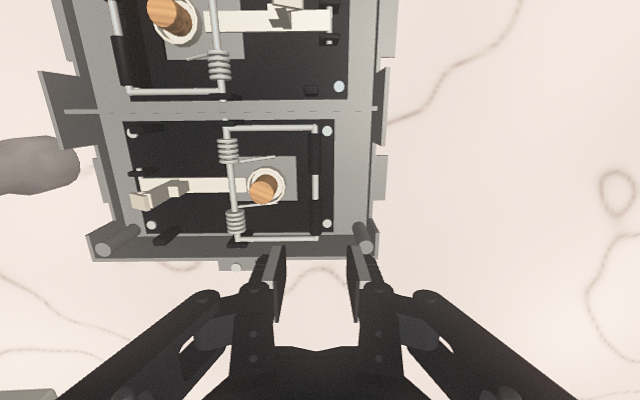

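```bash
python3 -m pendant '[[0.002,0.001,0.04,-0.005],[0.002,0.001,0.08,-0.005],[0.002,0.001,0.12,-0.005],[0.002,0.001,0.14,-0.005],[0.002,0.001,0.16,-0.005],[0.002,0.001,0.16,-0.005],[0.002,0.001,0.16,-0.005]]' 0.3
python3 - <<'E'
from h import *
rel(.5693,-.2635,.020,69.7)
im=robot.capture("wrist"); cv2.imwrite("pics/w14.png",im[:,:,::-1])
rel(.5693,-.2635,.020,69.7)
E
```

```text
clock: 14.27
tcp_pos: [0.5706, -0.2627, 0.0207]
orientation: [-0.0, 0.82, 0.572, -0.0]
force: [0.3, -0.6, 0.8]
finger_gap: 0.0258
frac [-0.0025 -0.0018  0.0014] turn 0.0008 ang 69.77 tcp [ 0.5706 -0.2627  0.0207] clk 14.27 F [ 0.3 -0.6  0.8] gap 0.0258 j7 -0.33
frac [-0.0025 -0.0029  0.0028] turn 0.0008 ang 69.77 tcp [ 0.5711 -0.2628  0.0214] clk 14.32 F [ 0.8 -0.5  0.7] gap 0.0258 j7 -0.33
```

View pics/w14.png

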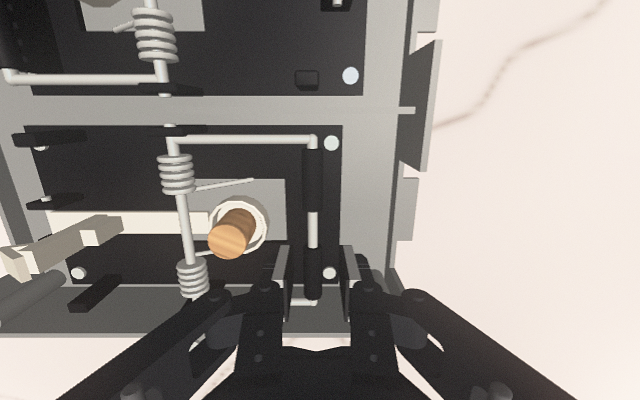

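```bash
python3 -m pendant '[[0,0,0,0],[0,0,0,0],[0,0,0,0],[0,0,0,0],[0,0,0,0],[0,0,0,0]]' 0 60
python3 - <<'E'
from h import *
rel(.5693,-.2635,.020,69.7)
im=robot.capture("wrist"); cv2.imwrite("pics/w15.png",im[:,:,::-1])
E
```

```text
clock: 14.82
tcp_pos: [0.569, -0.2621, 0.0217]
orientation: [-0.001, 0.82, 0.572, -0.001]
force: [-6.3, 3.0, 7.3]
finger_gap: 0.0074
frac [-0.0024  0.0016  0.0033] turn 0.0009 ang 69.78 tcp [ 0.569  -0.2621  0.0217] clk 14.82 F [-6.3  3.   7.3] gap 0.0074 j7 -0.33
```

View pics/w15.png

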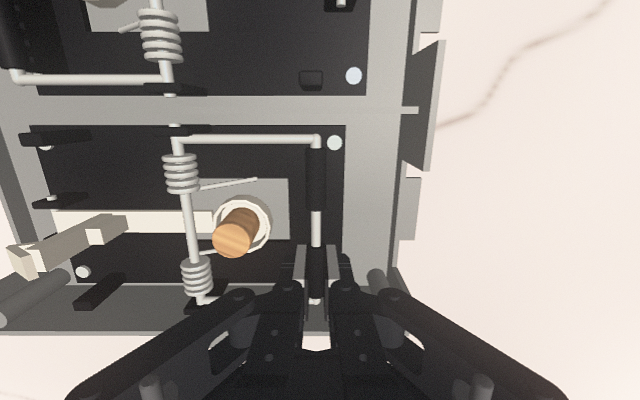

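```bash
python3 -m pendant '[[-0.003,-0.003,0,0],[0,-0.0044,-0.019,0],[0,-0.0087,-0.038,0],[0,-0.0157,-0.056,0],[0,-0.0157,-0.056,0]]'
python3 -c "from h import *; rel(.5693,-.2635,.020,69.7)"
```

```text
clock: 15.28
tcp_pos: [0.5634, -0.2601, 0.0505]
orientation: [0.001, 0.82, 0.572, 0.001]
force: [4.5, -0.6, -8.4]
finger_gap: 0.0075
frac [-0.0022  0.0133  0.0609] turn 0.001 ang 69.79 tcp [ 0.5634 -0.2601  0.0505] clk 15.28 F [ 4.5 -0.6 -8.4] gap 0.0075 j7 -0.32
```

```bash
python3 -m pendant '[[0,-0.0097,-0.0163,0],[0,-0.0216,-0.0312,0],[0,-0.0357,-0.0443,0],[0,-0.0516,-0.055,0],[0,-0.0689,-0.0633,0],[0,-0.0873,-0.0689,0],[0,-0.1062,-0.0717,0],[0,-0.1254,-0.0716,0],[0,-0.1444,-0.0687,0],[0,-0.1444,-0.0687,0]]'
python3 -c "from h import *; rel(.5693,-.2635,.020,69.7)"
```

```text
clock: 16.12
tcp_pos: [0.5037, -0.2388, 0.0906]
orientation: [0.009, 0.82, 0.572, 0.005]
force: [1.8, -1.3, 39.7]
finger_gap: 0.0073
frac [-0.0008  0.1373  0.144 ] turn 0.0005 ang 69.75 tcp [ 0.5037 -0.2388  0.0906] clk 16.12 F [ 1.8 -1.3 39.7] gap 0.0073 j7 -0.32
```

Run:
```python
from h import *
rel(.5693,-.2635,.020,69.7)
im=robot.capture("wrist"); cv2.imwrite("pics/w16.png",im[:,:,::-1])
im=robot.capture("scene"); cv2.imwrite("pics/s16.png",cv2.resize(im[100:280,140:360,::-1],None,fx=3.3,fy=3.3,interpolation=cv2.INTER_CUBIC))
rel(.5693,-.2635,.020,69.7); print(robot.state()["ft_torque"],robot.state()["joint_vel"])
```

```text
frac [-0.0008  0.1373  0.144 ] turn 0.0005 ang 69.75 tcp [ 0.5037 -0.2388  0.0906] clk 16.12 F [ 1.8 -1.3 39.7] gap 0.0073 j7 -0.32
frac [-0.0008  0.1379  0.1438] turn 0.0005 ang 69.75 tcp [ 0.5036 -0.2387  0.0906] clk 16.22 F [ 1.9 -2.6 38. ] gap 0.0076 j7 -0.32
[-0.65547227 -0.35536535 -0.02754294] [-0.00179165  0.00344793  0.00124792 -0.00425949  0.00082267  0.00515892
  0.00138715]
```

View pics/w16.png

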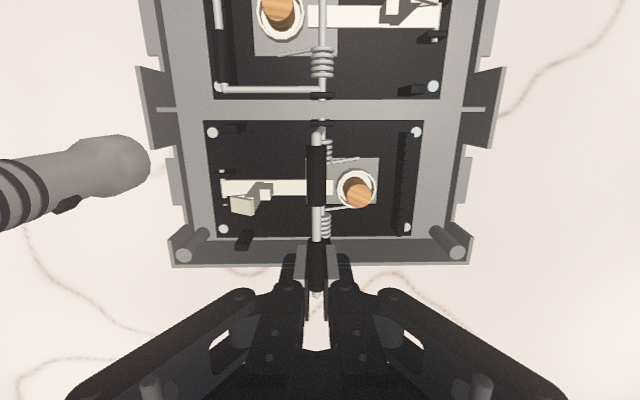

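View pics/s16.png

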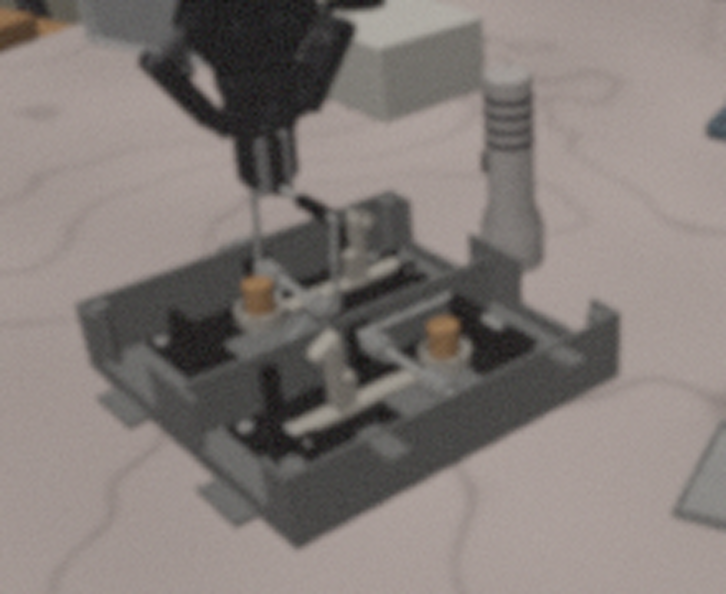

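```bash
python3 -m pendant '[[0,0.008,-0.006,0],[0,0.012,-0.01,0],[0,0.012,-0.01,0]]'
python3 -c "from h import *; rel(.5693,-.2635,.020,69.7)"
```

```text
clock: 16.47
tcp_pos: [0.5046, -0.2388, 0.0911]
orientation: [0.004, 0.82, 0.572, 0.002]
force: [4.3, -2.4, 14.1]
finger_gap: 0.0069
frac [-0.0014  0.1373  0.1433] turn 0.0007 ang 69.76 tcp [ 0.5046 -0.2388  0.0911] clk 16.47 F [ 4.3 -2.4 14.1] gap 0.0069 j7 -0.32
```

```bash
python3 -m pendant '[[0,0,0,0],[0,0,0,0],[0,0,0.003,0],[0,0,0.006,0],[0,0,0.009,0],[0,0,0.012,0],[0,0,0.012,0]]' 0.16
python3 - <<'E'
from h import *
rel(.5693,-.2635,.020,69.7)
im=robot.capture("wrist"); cv2.imwrite("pics/w17.png",cv2.resize(im[150:330,210:430,::-1],None,fx=3,fy=3))
E
```

```text
clock: 17.05
tcp_pos: [0.5056, -0.2388, 0.0846]
orientation: [0.004, 0.82, 0.572, 0.003]
force: [7.7, -3.3, 5.2]
finger_gap: 0.0136
frac [-0.0024  0.1354  0.1306] turn 0.001 ang 69.79 tcp [ 0.5056 -0.2388  0.0846] clk 17.05 F [ 7.7 -3.3  5.2] gap 0.0136 j7 -0.32
```

View pics/w17.png

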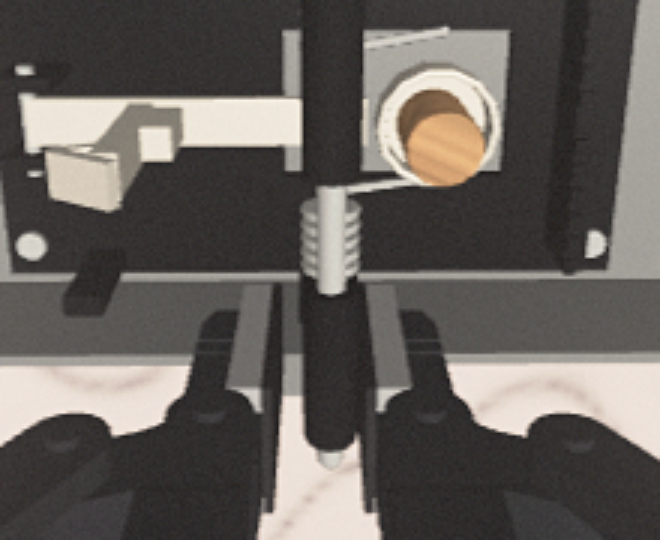

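```bash
python3 -m pendant '[[0,0,0,0],[0,0,0,0],[0,0,0,0],[0,0,0,0]]' 0 100
python3 -c "from h import *; rel(.5693,-.2635,.020,69.7)"
```

```text
clock: 17.43
tcp_pos: [0.5058, -0.2389, 0.085]
orientation: [0.004, 0.82, 0.572, 0.003]
force: [7.0, -3.2, 7.1]
finger_gap: 0.006
frac [-0.0023  0.1348  0.1314] turn 0.0009 ang 69.78 tcp [ 0.5058 -0.2389  0.085 ] clk 17.43 F [ 7.  -3.2  7.1] gap 0.006 j7 -0.32
```

```bash
python3 -m pendant '[[0,-0.007,-0.002,0],[0,-0.015,-0.001,0],[0,-0.024,0.001,0],[0,-0.0334,0.0036,0],[0,-0.042,0.007,0],[0,-0.0511,0.0112,0],[0,-0.0511,0.0112,0]]'
python3 -c "from h import *; rel(.5693,-.2635,.020,69.7)"
```

```text
clock: 18.02
tcp_pos: [0.4819, -0.2301, 0.0797]
orientation: [0.005, 0.82, 0.572, 0.003]
force: [6.5, -2.7, 13.6]
finger_gap: 0.0063
frac [-0.0023  0.1859  0.1215] turn 0.001 ang 69.79 tcp [ 0.4819 -0.2301  0.0797] clk 18.02 F [ 6.5 -2.7 13.6] gap 0.0063 j7 -0.33
```

```bash
python3 -m pendant '[[0,-0.008,0.0005,0],[0,-0.0163,0.006,0],[0,-0.024,0.0115,0],[0,-0.0309,0.018,0],[0,-0.0375,0.025,0],[0,-0.0435,0.0325,0],[0,-0.0435,0.0325,0]]'
python3 -c "from h import *; rel(.5693,-.2635,.020,69.7)"
```

```text
clock: 18.6
tcp_pos: [0.4634, -0.2229, 0.0626]
orientation: [0.006, 0.82, 0.572, 0.005]
force: [10.0, -14.3, 3.1]
finger_gap: 0.0061
frac [-0.0031  0.2255  0.0886] turn 0.0012 ang 69.8 tcp [ 0.4634 -0.2229  0.0626] clk 18.6 F [ 10.  -14.3   3.1] gap 0.0061 j7 -0.36
```

Run:
```python
from h import *
im=robot.capture("wrist"); cv2.imwrite("pics/w18.png",im[:,:,::-1])
im=robot.capture("scene"); cv2.imwrite("pics/s18.png",cv2.resize(im[100:280,140:360,::-1],None,fx=3.3,fy=3.3,interpolation=cv2.INTER_CUBIC))
rel(.5693,-.2635,.020,69.7); print(robot.state()["ft_torque"])
```

```text
frac [-0.0028  0.2248  0.0892] turn 0.0009 ang 69.78 tcp [ 0.4637 -0.2232  0.063 ] clk 18.7 F [12.1 -3.1 -1. ] gap 0.0058 j7 -0.36
[ 0.37786497 -2.85683994  0.19956742]
```

View pics/w18.png

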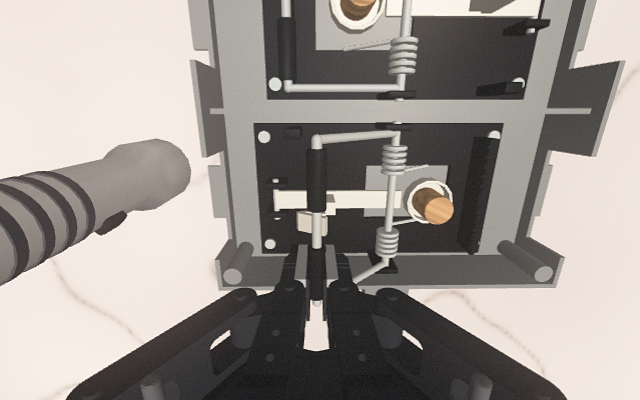

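View pics/s18.png

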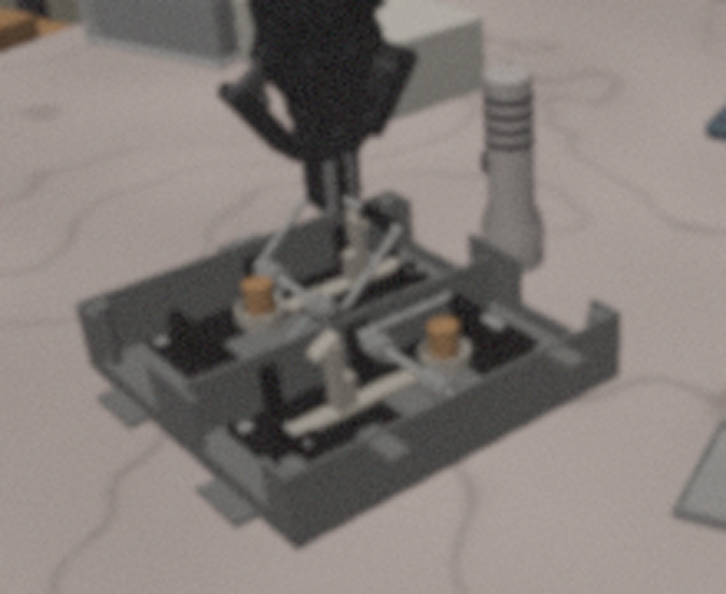

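```bash
python3 -m pendant '[[0,-0.0025,0.007,0],[0,-0.005,0.014,0],[0,-0.0075,0.0205,0],[0,-0.01,0.027,0],[0,-0.0125,0.034,0],[0,-0.014,0.041,0],[0,-0.014,0.041,0]]'
python3 -c "from h import *; rel(.5693,-.2635,.020,69.7)"
```

```text
clock: 19.28
tcp_pos: [0.4525, -0.2192, 0.0412]
orientation: [0.002, 0.82, 0.572, 0.001]
force: [-0.3, -10.3, 12.1]
finger_gap: 0.0059
frac [-0.0026  0.2496  0.0436] turn 0.0012 ang 69.81 tcp [ 0.4525 -0.2192  0.0412] clk 19.28 F [ -0.3 -10.3  12.1] gap 0.0059 j7 -0.38
```

Run:
```python
from h import *
im=robot.capture("wrist"); cv2.imwrite("pics/w19.png",cv2.resize(im[120:320,200:440,::-1],None,fx=3,fy=3))
im=robot.capture("scene"); cv2.imwrite("pics/s19.png",cv2.resize(im[140:220,200:300,::-1],None,fx=7,fy=7,interpolation=cv2.INTER_CUBIC))
rel(.5693,-.2635,.020,69.7); print(robot.state()["ft_torque"])
```

```text
frac [-0.0025  0.2493  0.0442] turn 0.001 ang 69.79 tcp [ 0.4526 -0.2192  0.0414] clk 19.38 F [7.6 5.2 9.8] gap 0.0058 j7 -0.38
[ 0.44510224 -1.04616875  0.07976308]
```

View pics/w19.png

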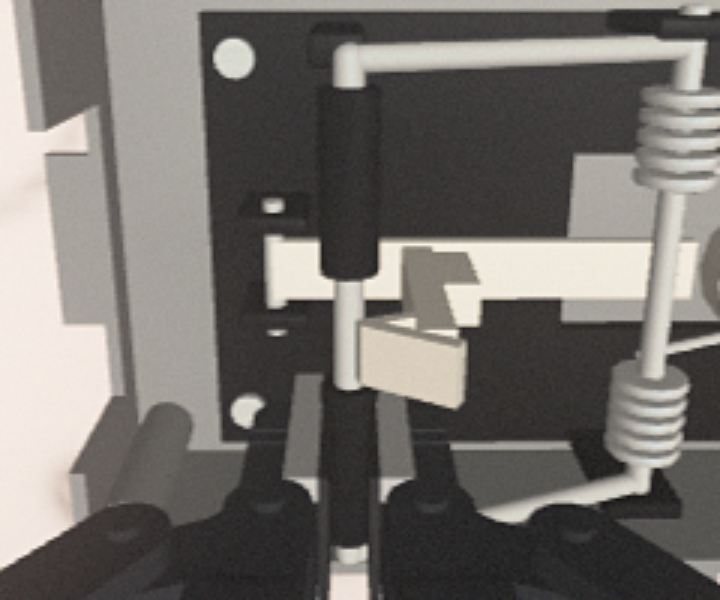

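View pics/s19.png

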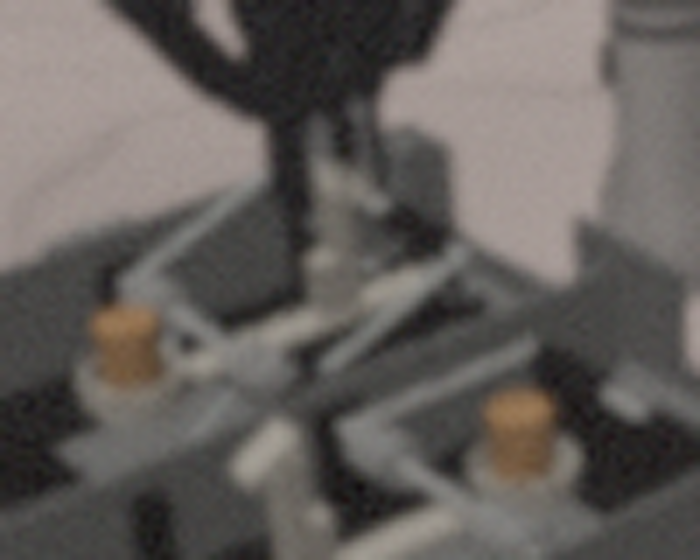

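```bash
python3 -m pendant '[[0,0.001,-0.004,0],[0,0.0025,-0.008,0],[0,0.004,-0.012,0],[0,0.004,-0.012,0],[0,0.004,-0.012,0]]'
python3 -c "from h import *; rel(.5693,-.2635,.020,69.7)"
python3 -m pendant '[[0,0.001,-0.002,0],[0,0.0015,-0.004,0],[0,0.0015,-0.004,0]]'
python3 - <<'E'
from h import *
rel(.5693,-.2635,.020,69.7)
im=robot.capture("wrist"); cv2.imwrite("pics/w20.png",cv2.resize(im[120:320,200:440,::-1],None,fx=3,fy=3))
rel(.5693,-.2635,.020,69.7)
E
```

```text
clock: 19.8
tcp_pos: [0.4546, -0.2201, 0.0471]
orientation: [0.002, 0.82, 0.572, 0.002]
force: [7.7, 13.0, -6.2]
finger_gap: 0.0061
frac [-0.002   0.245   0.0556] turn 0.0006 ang 69.76 tcp [ 0.4546 -0.2201  0.0471] clk 19.8 F [ 7.7 13.  -6.2] gap 0.0061 j7 -0.38
clock: 20.05
tcp_pos: [0.4531, -0.2214, 0.0485]
orientation: [0.001, 0.821, 0.572, -0.0]
force: [0.6, -4.2, 7.5]
finger_gap: 0.006
frac [0.0015 0.247  0.0575] turn 0.0003 ang 69.73 tcp [ 0.4531 -0.2214  0.0485] clk 20.05 F [ 0.6 -4.2  7.5] gap 0.006 j7 -0.37
frac [0.0016 0.247  0.0578] turn 0.0004 ang 69.74 tcp [ 0.4531 -0.2214  0.0487] clk 20.1 F [ 1.8 -4.2  5.2] gap 0.0061 j7 -0.37
```

View pics/w20.png

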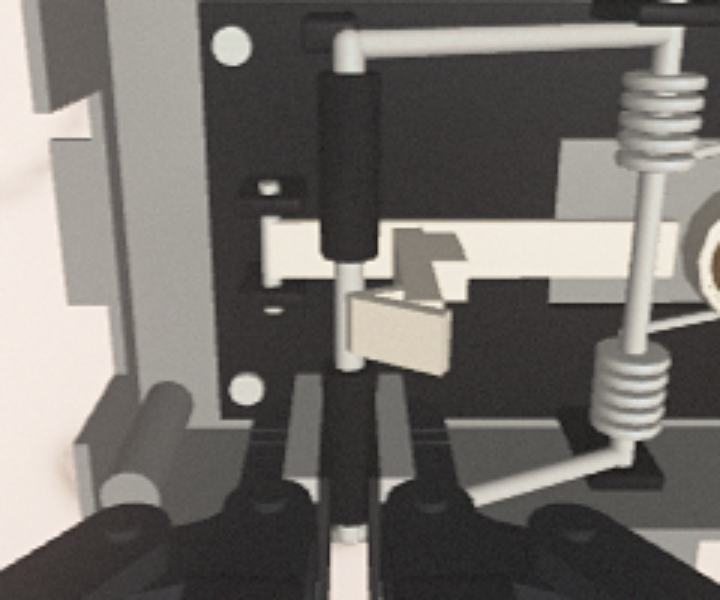

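```bash
python3 -m pendant '[[0,0.001,-0.002,0],[0,0.0015,-0.004,0],[0,0.0015,-0.004,0],[0,0.0015,-0.004,0]]'
python3 -c "from h import *; rel(.5693,-.2635,.020,69.7)"
python3 -m pendant '[[0,0.0005,-0.002,0],[0,0.001,-0.004,0],[0,0.001,-0.004,0],[0,0.001,-0.004,0]]'
python3 - <<'E'
from h import *
rel(.5693,-.2635,.020,69.7)
im=robot.capture("wrist"); cv2.imwrite("pics/w21.png",cv2.resize(im[120:320,200:440,::-1],None,fx=3,fy=3))
rel(.5693,-.2635,.020,69.7)
E
```

```text
clock: 20.43
tcp_pos: [0.4537, -0.2215, 0.0501]
orientation: [0.001, 0.82, 0.572, -0.0]
force: [2.7, -6.9, -2.3]
finger_gap: 0.0055
frac [0.0014 0.246  0.0607] turn 0.0004 ang 69.74 tcp [ 0.4537 -0.2215  0.0501] clk 20.43 F [ 2.7 -6.9 -2.3] gap 0.0055 j7 -0.37
clock: 20.77
tcp_pos: [0.4538, -0.2215, 0.0507]
orientation: [0.001, 0.82, 0.572, -0.0]
force: [7.9, -6.5, -20.3]
finger_gap: 0.006
frac [0.0012 0.2458 0.0617] turn 0.0004 ang 69.74 tcp [ 0.4538 -0.2215  0.0507] clk 20.77 F [  7.9  -6.5 -20.3] gap 0.006 j7 -0.37
frac [0.0012 0.2458 0.0618] turn 0.0004 ang 69.74 tcp [ 0.4538 -0.2215  0.0508] clk 20.82 F [  7.7  -6.4 -20.1] gap 0.006 j7 -0.37
```

View pics/w21.png

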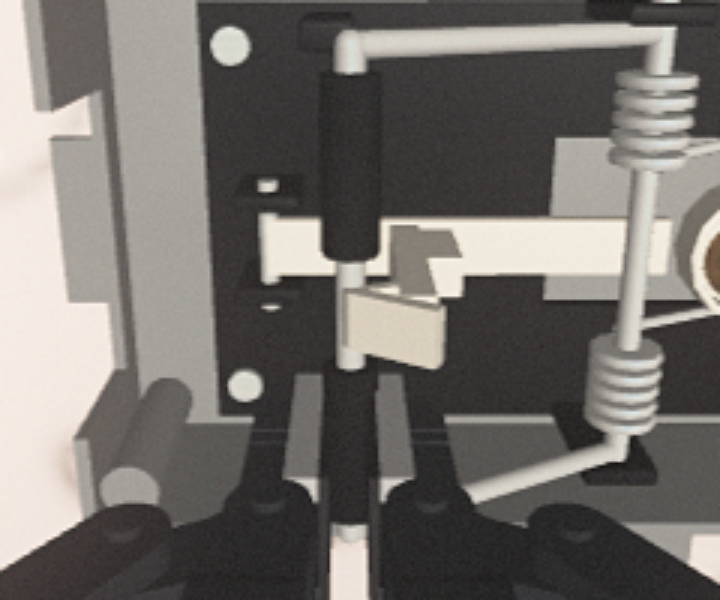

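```bash
python3 -m pendant '[[-0.001,0.002,0.002,0],[-0.002,0.003,0.0033,0],[-0.002,0.003,0.0033,0],[-0.002,0.003,0.0033,0]]'
python3 -c "from h import *; rel(.5693,-.2635,.020,69.7)"
```

```text
clock: 21.15
tcp_pos: [0.4537, -0.2216, 0.05]
orientation: [-0.0, 0.82, 0.572, -0.001]
force: [-1.9, -3.6, 1.2]
finger_gap: 0.0056
frac [0.0014 0.2461 0.0596] turn 0.0008 ang 69.77 tcp [ 0.4537 -0.2216  0.05  ] clk 21.15 F [-1.9 -3.6  1.2] gap 0.0056 j7 -0.37
```

```bash
python3 -m pendant '[[0,0,0,0],[0,0,0,0],[0,0,0,0],[0,0,0,0]]' 0.28
python3 - <<'E'
from h import *
rel(.5693,-.2635,.020,69.7)
im=robot.capture("wrist"); cv2.imwrite("pics/w22.png",cv2.resize(im[120:320,200:440,::-1],None,fx=3,fy=3))
E
```

```text
clock: 21.48
tcp_pos: [0.4551, -0.2206, 0.05]
orientation: [-0.0, 0.82, 0.572, 0.0]
force: [-0.5, 0.0, -0.4]
finger_gap: 0.0237
frac [-0.0019  0.244   0.0601] turn 0.0014 ang 69.83 tcp [ 0.4551 -0.2206  0.05  ] clk 21.48 F [-0.5  0.  -0.4] gap 0.0237 j7 -0.37
```

View pics/w22.png

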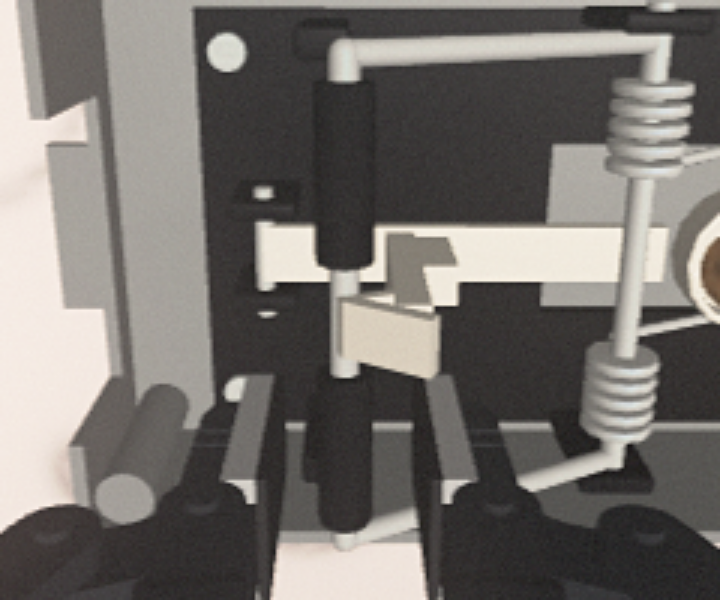

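```bash
python3 -m pendant '[[0,0,-0.01,0],[0,0,-0.03,0],[0,0,-0.06,0],[0,0,-0.1,0],[0,0,-0.15,0],[0,0,-0.17,0],[0,0,-0.17,0]]'
python3 - <<'E'
from h import *
rel(.5054,-.0682,.10,69.7)
im=robot.capture("wrist"); cv2.imwrite("pics/w23.png",im[:,:,::-1])
rel(.5054,-.0682,.10,69.7)
E
```

```text
clock: 22.12
tcp_pos: [0.4567, -0.2219, 0.1378]
orientation: [0.002, 0.82, 0.572, 0.001]
force: [0.5, -1.3, -0.4]
finger_gap: 0.024
frac [ 0.3223 -0.0152  0.0752] turn 0.0009 ang 69.78 tcp [ 0.4567 -0.2219  0.1378] clk 22.12 F [ 0.5 -1.3 -0.4] gap 0.024 j7 -0.28
frac [ 0.3226 -0.0129  0.072 ] turn 0.0008 ang 69.77 tcp [ 0.4556 -0.2217  0.1361] clk 22.17 F [-0.3  0.3 -0.9] gap 0.024 j7 -0.28
```

View pics/w23.png

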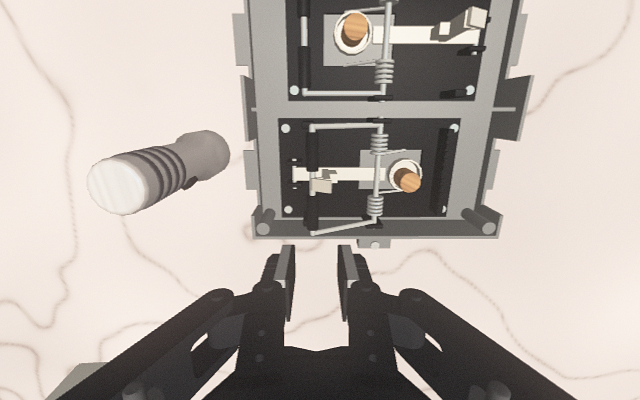

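Trap B is set with its lure in place. Now to trap A.

```bash
python3 -m pendant '[[0.05,0,0,0],[0.11,-0.005,0,0],[0.17,-0.007,0,0],[0.23,-0.01,0.02,0],[0.28,-0.012,0.04,0],[0.31,-0.013,0.06,0],[0.3226,-0.013,0.072,0],[0.3226,-0.013,0.072,0],[0.3226,-0.013,0.072,0]]' 0.3 60
python3 - <<'E'
from h import *
rel(.5054,-.0682,.020,69.7)
C=cam("wrist")
im=robot.capture("wrist"); cv2.imwrite("pics/w24.png",im[:,:,::-1])
print(proj(C,[[.5054,-.0682,.032],[.4974,-.0898,.032]]))
rel(.5054,-.0682,.020,69.7)
E
```

```text
clock: 22.92
tcp_pos: [0.5035, -0.0684, 0.0981]
orientation: [-0.0, 0.82, 0.572, -0.001]
force: [0.4, -1.2, -0.1]
finger_gap: 0.0257
frac [0.0018 0.0037 0.1562] turn 0.0009 ang 69.78 tcp [ 0.5035 -0.0684  0.0981] clk 22.92 F [ 0.4 -1.2 -0.1] gap 0.0257 j7 -0.65
[[317.36859235 216.25484264]
 [317.25668182 242.61746788]]
frac [0.0029 0.0026 0.1572] turn 0.0001 ang 69.71 tcp [ 0.5038 -0.0691  0.0986] clk 22.97 F [ 0.9  0.  -0.3] gap 0.0257 j7 -0.65
```

View pics/w24.png

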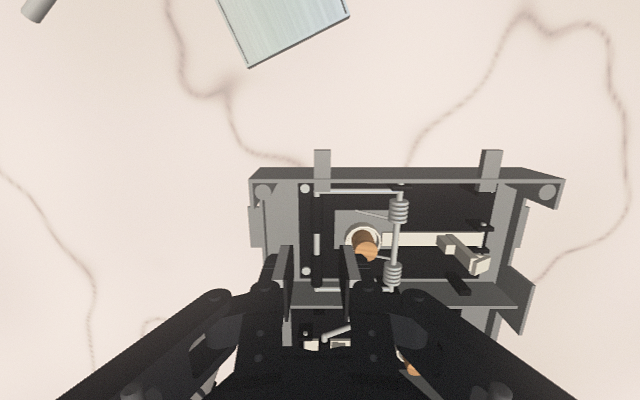

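```bash
python3 -m pendant '[[0.003,0.001,0.04,0],[0.003,0.001,0.08,0],[0.003,0.001,0.12,0],[0.003,0.001,0.14,0],[0.003,0.001,0.162,0],[0.003,0.001,0.162,0],[0.003,0.001,0.162,0]]' 0.3
python3 - <<'E'
from h import *
rel(.5054,-.0682,.018,69.7)
im=robot.capture("wrist"); cv2.imwrite("pics/w25.png",im[:,:,::-1])
rel(.5054,-.0682,.018,69.7)
E
```

```text
clock: 23.55
tcp_pos: [0.5054, -0.0668, 0.0181]
orientation: [0.0, 0.82, 0.572, -0.0]
force: [0.4, 0.6, 0.6]
finger_gap: 0.0261
frac [-0.0026  0.0009  0.0002] turn 0.0006 ang 69.75 tcp [ 0.5054 -0.0668  0.0181] clk 23.55 F [0.4 0.6 0.6] gap 0.0261 j7 -0.74
frac [-0.0032  0.0001  0.0012] turn 0.0008 ang 69.77 tcp [ 0.5059 -0.0667  0.0186] clk 23.6 F [-0.6 -0.9  0.5] gap 0.0258 j7 -0.74
```

View pics/w25.png

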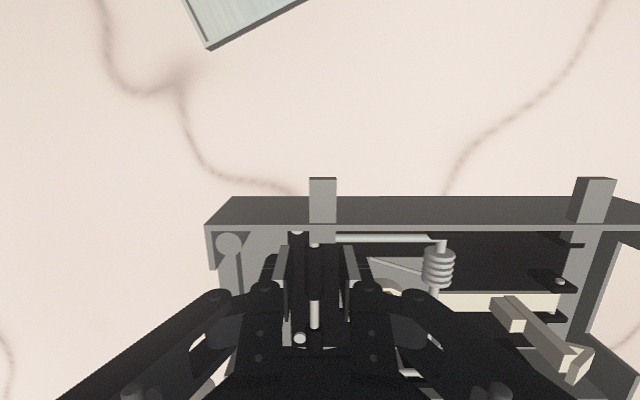

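```bash
python3 -m pendant '[[0,0,0,0],[0,0,0,0],[0,0,0,0],[0,0,0,0],[0,0,0,0],[0,0,0,0]]' 0 100
python3 -c "from h import *; rel(.5054,-.0682,.018,69.7)"
```

```text
clock: 24.1
tcp_pos: [0.5047, -0.066, 0.0189]
orientation: [-0.0, 0.82, 0.572, -0.0]
force: [-4.5, 1.4, 7.6]
finger_gap: 0.0061
frac [-0.0036  0.0028  0.0018] turn 0.0012 ang 69.81 tcp [ 0.5047 -0.066   0.0189] clk 24.1 F [-4.5  1.4  7.6] gap 0.0061 j7 -0.74
```

```bash
python3 -m pendant '[[0,-0.002,0,0],[0,-0.0005,-0.019,0],[0,0.0037,-0.038,0],[0,0.0107,-0.056,0],[0,0.0107,-0.056,0]]'
python3 -c "from h import *; rel(.5054,-.0682,.018,69.7)"
python3 -m pendant '[[0,0.0097,-0.0163,0],[0,0.0216,-0.0312,0],[0,0.0357,-0.0443,0],[0,0.0357,-0.0443,0]]'
python3 -c "from h import *; rel(.5054,-.0682,.018,69.7)"
```

```text
clock: 24.52
tcp_pos: [0.51, -0.0679, 0.0474]
orientation: [-0.0, 0.82, 0.572, -0.0]
force: [-3.2, 2.8, -5.1]
finger_gap: 0.0063
frac [-0.0037 -0.0084  0.0588] turn 0.001 ang 69.79 tcp [ 0.51   -0.0679  0.0474] clk 24.52 F [-3.2  2.8 -5.1] gap 0.0063 j7 -0.7
clock: 24.85
tcp_pos: [0.5228, -0.0732, 0.0685]
orientation: [-0.003, 0.82, 0.572, -0.004]
force: [-16.5, 6.4, 5.7]
finger_gap: 0.006
frac [-0.0024 -0.035   0.1013] turn 0.0006 ang 69.75 tcp [ 0.5228 -0.0732  0.0685] clk 24.85 F [-16.5   6.4   5.7] gap 0.006 j7 -0.66
```

```bash
python3 -m pendant '[[0,0.012,-0.016,0],[0,0.029,-0.025,0],[0,0.049,-0.031,0],[0,0.069,-0.034,0],[0,0.069,-0.034,0]]'
python3 -c "from h import *; rel(.5054,-.0682,.018,69.7)"
```

```text
clock: 25.27
tcp_pos: [0.5622, -0.0862, 0.0897]
orientation: [0.001, 0.82, 0.572, 0.001]
force: [-5.6, 3.6, 29.8]
finger_gap: 0.0052
frac [-0.0054 -0.1195  0.143 ] turn 0.0011 ang 69.8 tcp [ 0.5622 -0.0862  0.0897] clk 25.27 F [-5.6  3.6 29.8] gap 0.0052 j7 -0.62
```

```bash
python3 -m pendant '[[0,0,0,0],[0,0,0,0],[0,0,0.004,0],[0,0,0.007,0],[0,0,0.009,0],[0,0,0.009,0]]' 0.16 30
python3 -c "from h import *; rel(.5054,-.0682,.018,69.7)"
python3 -m pendant '[[0,0,0,0],[0,0,0,0],[0,0,0,0],[0,0,0,0]]' 0 30
python3 -c "from h import *; rel(.5054,-.0682,.018,69.7)"
```

```text
clock: 25.77
tcp_pos: [0.5583, -0.0858, 0.0816]
orientation: [-0.001, 0.82, 0.572, -0.001]
force: [-8.2, 3.7, 6.8]
finger_gap: 0.0138
frac [-0.0034 -0.111   0.1274] turn 0.0013 ang 69.81 tcp [ 0.5583 -0.0858  0.0816] clk 25.77 F [-8.2  3.7  6.8] gap 0.0138 j7 -0.62
clock: 26.1
tcp_pos: [0.5583, -0.0858, 0.0817]
orientation: [-0.001, 0.82, 0.572, -0.001]
force: [-8.9, 2.7, 7.7]
finger_gap: 0.0087
frac [-0.0033 -0.1111  0.1277] turn 0.0012 ang 69.81 tcp [ 0.5583 -0.0858  0.0817] clk 26.1 F [-8.9  2.7  7.7] gap 0.0087 j7 -0.62
```

```bash
python3 -m pendant '[[0,0.008,-0.002,0],[0,0.0166,-0.003,0],[0,0.025,-0.003,0],[0,0.0332,-0.002,0],[0,0.0425,-0.001,0],[0,0.052,0.002,0],[0,0.061,0.005,0],[0,0.07,0.0085,0],[0,0.07,0.0085,0]]'
python3 -c "from h import *; rel(.5054,-.0682,.018,69.7)"
```

```text
clock: 26.85
tcp_pos: [0.5924, -0.0983, 0.0776]
orientation: [-0.0, 0.82, 0.572, -0.001]
force: [-7.2, 2.4, 6.9]
finger_gap: 0.0086
frac [-0.0035 -0.1839  0.1194] turn 0.0009 ang 69.78 tcp [ 0.5924 -0.0983  0.0776] clk 26.85 F [-7.2  2.4  6.9] gap 0.0086 j7 -0.6
```

```bash
python3 -m pendant '[[0,0.0085,0.0045,0],[0,0.0168,0.0093,0],[0,0.0245,0.015,0],[0,0.032,0.021,0],[0,0.039,0.0278,0],[0,0.0453,0.0348,0],[0,0.0529,0.045,0],[0,0.0529,0.045,0]]'
python3 -c "from h import *; rel(.5054,-.0682,.018,69.7)"
```

```text
clock: 27.52
tcp_pos: [0.6161, -0.1071, 0.0545]
orientation: [-0.001, 0.82, 0.572, -0.001]
force: [-9.1, 3.5, 7.1]
finger_gap: 0.0085
frac [-0.0034 -0.2343  0.0738] turn 0.001 ang 69.79 tcp [ 0.6161 -0.1071  0.0545] clk 27.52 F [-9.1  3.5  7.1] gap 0.0085 j7 -0.59
```

```bash
python3 -m pendant '[[0,0.0035,0.0055,0],[0,0.0066,0.011,0],[0,0.0095,0.0168,0],[0,0.0121,0.0226,0],[0,0.014,0.0285,0],[0,0.016,0.035,0],[0,0.016,0.036,0],[0,0.016,0.036,0]]'
python3 - <<'E'
from h import *
rel(.5054,-.0682,.018,69.7)
im=robot.capture("wrist"); cv2.imwrite("pics/w26.png",cv2.resize(im[120:320,200:440,::-1],None,fx=3,fy=3))
rel(.5054,-.0682,.018,69.7)
E
```

```text
clock: 28.18
tcp_pos: [0.6231, -0.1097, 0.037]
orientation: [-0.001, 0.82, 0.572, -0.002]
force: [-9.5, 3.6, 9.8]
finger_gap: 0.0085
frac [-0.0034 -0.2494  0.039 ] turn 0.0011 ang 69.8 tcp [ 0.6231 -0.1097  0.037 ] clk 28.18 F [-9.5  3.6  9.8] gap 0.0085 j7 -0.59
frac [-0.0034 -0.2495  0.0392] turn 0.0011 ang 69.8 tcp [ 0.6231 -0.1097  0.0371] clk 28.23 F [-9.8  3.  10.3] gap 0.0087 j7 -0.59
```

View pics/w26.png

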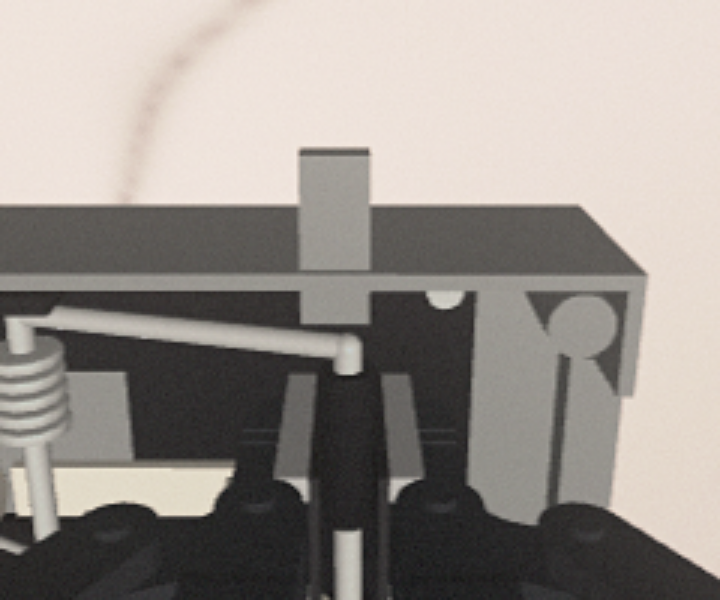

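```bash
python3 -m pendant '[[0,-0.001,-0.003,0],[0,-0.002,-0.006,0],[0,-0.003,-0.009,0],[0,-0.004,-0.012,0],[0,-0.004,-0.012,0]]'
python3 -c "from h import *; rel(.5054,-.0682,.018,69.7)"
python3 -m pendant '[[0,-0.001,-0.002,0],[0,-0.002,-0.004,0],[0,-0.002,-0.004,0],[0,-0.002,-0.004,0]]'
python3 -c "from h import *; rel(.5054,-.0682,.018,69.7)"
```

```text
clock: 28.65
tcp_pos: [0.6216, -0.1091, 0.0431]
orientation: [-0.001, 0.82, 0.572, -0.001]
force: [-8.2, 3.7, 5.7]
finger_gap: 0.0084
frac [-0.0033 -0.2462  0.0509] turn 0.0011 ang 69.8 tcp [ 0.6216 -0.1091  0.0431] clk 28.65 F [-8.2  3.7  5.7] gap 0.0084 j7 -0.59
clock: 28.98
tcp_pos: [0.6208, -0.1089, 0.045]
orientation: [-0.001, 0.82, 0.572, -0.001]
force: [-8.5, 3.0, 5.5]
finger_gap: 0.0085
frac [-0.0033 -0.2445  0.0546] turn 0.0011 ang 69.8 tcp [ 0.6208 -0.1089  0.045 ] clk 28.98 F [-8.5  3.   5.5] gap 0.0085 j7 -0.59
```

```bash
python3 -m pendant '[[0,-0.0005,-0.001,0],[0,-0.001,-0.003,0],[0,-0.001,-0.003,0],[0,-0.001,-0.003,0]]'
python3 -c "from h import *; rel(.5054,-.0682,.018,69.7)"
python3 -m pendant '[[0,-0.0005,-0.001,0],[0,-0.001,-0.003,0],[0,-0.001,-0.003,0],[0,-0.001,-0.003,0]]'
python3 -c "from h import *; rel(.5054,-.0682,.018,69.7)"
```

```text
clock: 29.32
tcp_pos: [0.6203, -0.1087, 0.0463]
orientation: [-0.001, 0.82, 0.572, -0.001]
force: [-8.0, 3.0, 4.5]
finger_gap: 0.0087
frac [-0.0033 -0.2434  0.0573] turn 0.0011 ang 69.8 tcp [ 0.6203 -0.1087  0.0463] clk 29.32 F [-8.   3.   4.5] gap 0.0087 j7 -0.59
clock: 29.65
tcp_pos: [0.6196, -0.1084, 0.0478]
orientation: [-0.001, 0.82, 0.572, -0.001]
force: [-8.6, 3.5, 5.3]
finger_gap: 0.0087
frac [-0.0033 -0.2418  0.0604] turn 0.0012 ang 69.8 tcp [ 0.6196 -0.1084  0.0478] clk 29.65 F [-8.6  3.5  5.3] gap 0.0087 j7 -0.59
```

Run:
```python
from h import *
im=robot.capture("scene"); cv2.imwrite("pics/s27.png",cv2.resize(im[160:240,180:280,::-1],None,fx=7,fy=7,interpolation=cv2.INTER_CUBIC))
im=robot.capture("top"); cv2.imwrite("pics/t27.png",cv2.resize(im[100:260,320:500,::-1],None,fx=3.7,fy=3.7,interpolation=cv2.INTER_CUBIC))
```

```text
(no output)
```

View pics/s27.png

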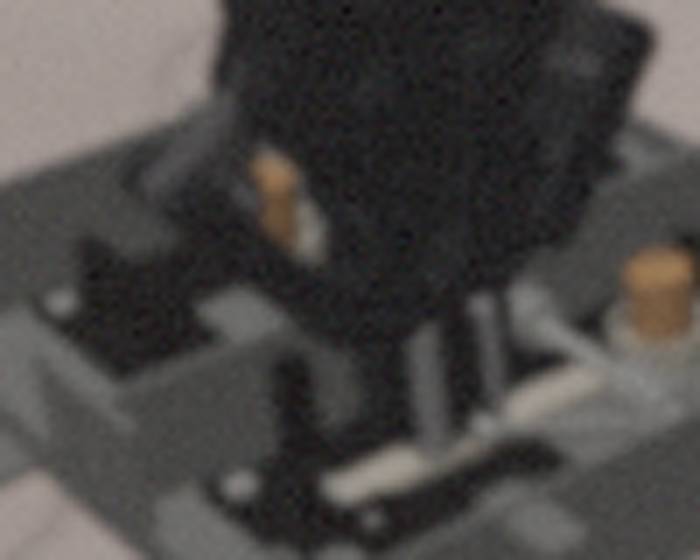

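View pics/t27.png

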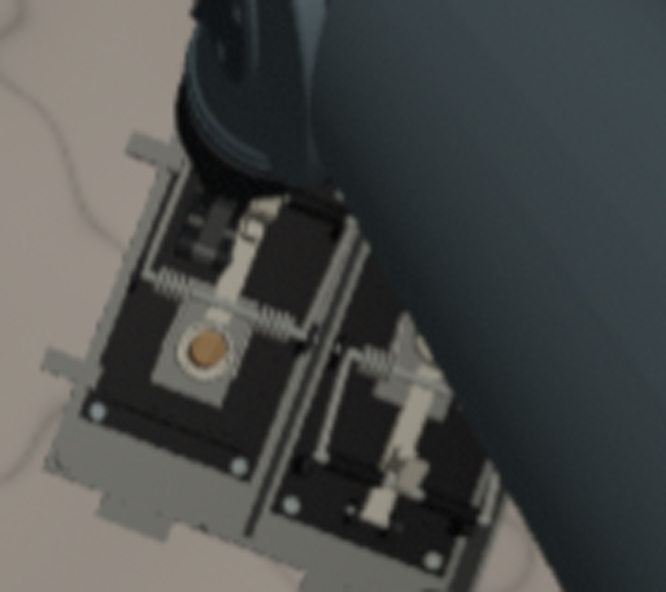

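```bash
python3 -m pendant '[[0,-0.001,-0.002,0],[0,-0.002,-0.004,0],[0,-0.002,-0.004,0],[0,-0.002,-0.004,0]]'
python3 -c "from h import *; rel(.5054,-.0682,.018,69.7)"
```

```text
clock: 30.08
tcp_pos: [0.6191, -0.1082, 0.0489]
orientation: [-0.001, 0.82, 0.572, -0.001]
force: [-5.7, 2.7, -2.6]
finger_gap: 0.0084
frac [-0.0034 -0.2409  0.0624] turn 0.0012 ang 69.8 tcp [ 0.6191 -0.1082  0.0489] clk 30.08 F [-5.7  2.7 -2.6] gap 0.0084 j7 -0.59
```

```bash
python3 -m pendant '[[0,-0.0005,-0.001,0],[0,-0.001,-0.003,0],[0,-0.001,-0.003,0],[0,-0.001,-0.003,0]]'
python3 -c "from h import *; rel(.5054,-.0682,.018,69.7)"
```

```text
clock: 30.42
tcp_pos: [0.6189, -0.1082, 0.0497]
orientation: [-0.001, 0.82, 0.572, -0.001]
force: [-0.9, 3.1, -12.4]
finger_gap: 0.0089
frac [-0.0033 -0.2405  0.0638] turn 0.0011 ang 69.8 tcp [ 0.6189 -0.1082  0.0497] clk 30.42 F [ -0.9   3.1 -12.4] gap 0.0089 j7 -0.59
```

```bash
python3 -m pendant '[[0,-0.001,0.0015,0],[0.001,-0.001,0.003,0],[0.001,-0.001,0.003,0],[0.001,-0.001,0.003,0]]'
python3 -c "from h import *; rel(.5054,-.0682,.018,69.7)"
```

```text
clock: 30.75
tcp_pos: [0.619, -0.1082, 0.0493]
orientation: [0.0, 0.82, 0.572, -0.001]
force: [-4.7, 2.3, -3.3]
finger_gap: 0.0085
frac [-0.0034 -0.2408  0.0627] turn 0.0009 ang 69.78 tcp [ 0.619  -0.1082  0.0493] clk 30.75 F [-4.7  2.3 -3.3] gap 0.0085 j7 -0.59
```

Hooked (pulling up meets resistance opposite to the spring). Release.

```bash
python3 -m pendant '[[0,-0.002,0,0],[0,-0.002,0.001,0],[0,-0.002,0.001,0]]'
python3 -c "from h import *; rel(.5054,-.0682,.018,69.7)"
python3 -m pendant '[[0,0,0,0],[0,0,0,0],[0,0,0,0],[0,0,0,0]]' 0.28
python3 -c "from h import *; rel(.5054,-.0682,.018,69.7)"
python3 -m pendant '[[0,0,-0.01,0],[0,0,-0.03,0],[0,0,-0.06,0],[0,0,-0.1,0],[0,0,-0.15,0],[0,0,-0.2,0],[0,0,-0.25,0],[0,0,-0.3,0],[0,0,-0.3,0]]'
python3 -m pendant '[[0.04,0,-0.02,0],[0.1,0,-0.04,0],[0.16,0,-0.06,0],[0.22,0,-0.08,0],[0.22,0,-0.08,0],[0.22,0,-0.08,0]]'
python3 - <<'E'
from h import *
rel(.5054,-.0682,.018,69.7)
for n in ["wrist","scene","top"]:
    im=robot.capture(n); cv2.imwrite(f"pics/{n}_f.png",im[:,:,::-1])
    if n=="scene": cv2.imwrite("pics/sf.png",cv2.resize(im[140:270,160:340,::-1],None,fx=4.3,fy=4.3,interpolation=cv2.INTER_CUBIC))
E
```

```text
clock: 31.0
tcp_pos: [0.619, -0.1082, 0.0492]
orientation: [0.001, 0.82, 0.572, 0.0]
force: [-3.5, 0.3, 0.2]
finger_gap: 0.0085
frac [-0.0036 -0.241   0.0621] turn 0.0007 ang 69.77 tcp [ 0.619  -0.1082  0.0492] clk 31.0 F [-3.5  0.3  0.2] gap 0.0085 j7 -0.59
clock: 31.33
tcp_pos: [0.6194, -0.1075, 0.049]
orientation: [0.001, 0.82, 0.572, 0.001]
force: [-0.1, 0.4, 0.6]
finger_gap: 0.0238
frac [-0.005  -0.2413  0.0614] turn 0.001 ang 69.79 tcp [ 0.6194 -0.1075  0.049 ] clk 31.33 F [-0.1  0.4  0.6] gap 0.0238 j7 -0.59
clock: 32.08
tcp_pos: [0.6219, -0.1072, 0.2056]
orientation: [0.003, 0.82, 0.572, 0.004]
force: [1.1, 0.2, 0.5]
finger_gap: 0.024
clock: 32.58
tcp_pos: [0.657, -0.001, 0.2403]
orientation: [0.0, 0.819, 0.574, 0.002]
force: [-0.6, -0.3, -0.6]
finger_gap: 0.0238
frac [-0.2309 -0.2401  0.4437] turn 0.0038 ang 70.04 tcp [ 0.657  -0.001   0.2403] clk 32.58 F [-0.6 -0.3 -0.6] gap 0.0238 j7 -0.65
```

View pics/wrist_f.png

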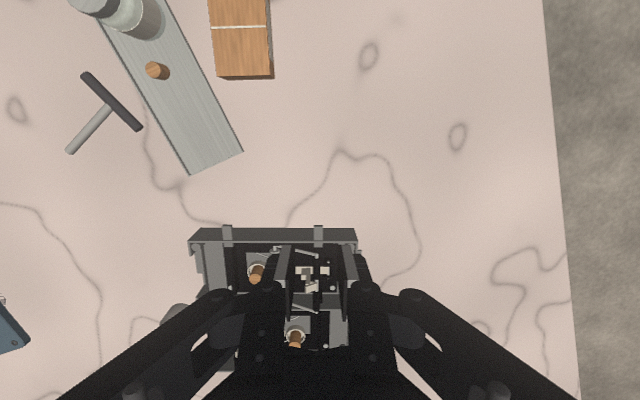

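View pics/sf.png

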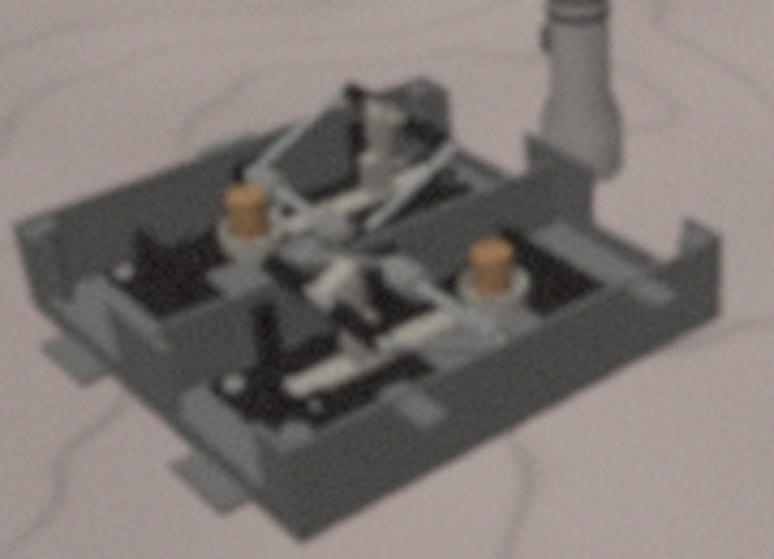

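View pics/scene_f.png

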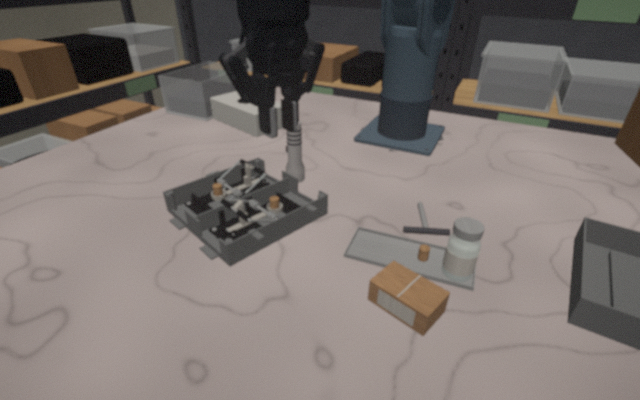

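Both bars are drawn back under their catches, both lures stand in their cups, and the torch, jar, key and carton look unmoved. The robot is clear, so I'm handing in.

```bash
python3 -c "
from cell import robot
print(robot.hand_in()); print(robot.state()['clock'])"
```

```text
the job is handed in; nothing more can be done
None
the job is handed in; nothing more can be done
```

Both traps are baited and set. I handed the job in at about 33 s of the 72 s allowed; no verdict is reported.

**What I did:** I put one lure block upright in each cup while both traps were still shut. I then drew each bar back to about 2.82–2.85 rad, eased it onto its catch and opened the fingers with almost no load on them.

**Last checks:**
- **Hooked:** before each release, a light upward pull met a downward force on the tool (about 20 N on the first trap, 12 N on the second). The spring alone would have pushed the tool up.
- **Final pictures:** they show both bars held back and both lures standing in their cups. The jar, torch, key, carton and third lure look unmoved. I judged that by eye and did not measure it.

**What disagreed or went wrong:**
- **Bar slipped:** at 60–100 N the squeeze worked the bar toward the fingertips during the swing, on both traps, with up to about 40 N of vertical wrist force. I regripped each bar halfway, when it was upright. A 30 N regrip held the second bar cleanly.
- **Second trap's catch angle:** it took the load at about 2.66 rad by my estimate, against the stated 2.70. That is within my measuring error.

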